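# Centre-punch the last screw hole of the rotor stand

## Robot

A 6-joint arm with a two-finger parallel gripper is mounted at the origin on the work surface. World frame = base frame: x ahead of the robot, y to its left, z up, the work surface at z = 0. Lengths are in m, angles in rad, forces in N, time in s.
With the tool pointing down it reaches from about 0.35 to 0.875 m from the base axis. Payload 4.2 kg.
Tool frame: the origin (TCP) lies midway between the tips of the shut fingers; the grasp point (between the pads) lies 19 mm behind it; x points along the fingers, y is the direction in which the jaws open and shut, and the axes are right-handed (so a half turn about x gives the same grasp; the last joint's range is limited). The gripper opens to 87 mm and grips with 3 to 60 N. Pads are 19 mm wide; open, the fingers measure 117 mm over their backs; the gripper's body (75 mm by 190 mm) begins 51 mm behind the grasp point.
Start: joints at [1.574, 0.385, 0.008, 0, -1.194, -0.259], TCP at [0.158, 0.605, 0.223] pointing down, gripper open.
Joint ranges: [-3.14, 3.14], [-1.21, 2.06], [-1.07, 1.41], [-3.16, 2.05], [-2.99, -0.16], [-3.1, 3.1]. Speed limits (rad/s): [2.79, 2.79, 3.14, 3.14, 3.14, 3.14].

## Interface

Orientations are given as a 3x3 rotation matrix whose columns are the frame's x, y, z axes.
In Python, from rig import get_state, capture, finish_job gives the robot as it stands.
- The arm moves only by the tool drive_tool, never from a script. Its argument "targets" is a list of rows, each a list of 7 numbers: the opening in per cent of the stroke, from 0 (shut) to 100 (fully open), then the shift along the tool's x, y, z in m, then the turn, a rotation vector about the tool's x, y, z in rad. A call has 1 to 8 rows; each row shifts and turns the commanded pose from where the row before left it, along the tool's axes as they then stand; what a row does not reach is not made up. A row lasts 1/8 s, in which the tool goes at most 62.5 mm and 10.7 degrees, less where a joint would pass 70% of its speed; a pose out of reach is approached as far as the arm can. A call is refused whole if a number of a shift passes 0.0625 or a number of a turn 0.188, either way. A call with a gripper value outside its range is refused whole. The fingers move at their own pace and stop on an object; "squeeze" is the grip in N (left out, the last holds). Time passes only in rows, so rows that do not move let the fingers close. It gives the time, the measured TCP pose, the force and the opening at its end, in the units of the state.
- get_state(): the state, without advancing time (a new reading comes with each control period).
- capture(name): name is "side" or "top" or "wrist"; returns a dict with "image" (384x512x3 uint8, red, green, blue), "K" (3x3 intrinsics, pixels), "rvec" (rotation vector, rad) and "tvec" (3), from world to camera coordinates, as OpenCV has them; the wrist camera has in their place "T_tool_cam" (4x4, takes a point from camera to tool coordinates, whose origin is the TCP and whose axes are the tool frame's). Camera axes: x right, y down, z forward; pixel columns grow to the right and rows downward; lengths in m; the calibration is good to about 2 mm. A picture is of the moment at which its call begins: read the wrist's pose just before it. There is no depth.
- finish_job(): hands the job in, once; it reports no verdict.
The state is a dict: "time": time; "qpos": joint angles; "joint_vel": joint speeds; "joint_torque": joint torques, N m; "position": TCP position; "tcp_rot": TCP orientation; "ft_force": force on the tool from outside, world axes, zero at the start; "torque": the same for the moment, N m; "gripper_width": finger opening in m.
Only numpy, scipy, OpenCV 4.12 (cv2) and the standard library are available. Lean on these libraries where they do the work, as an engineer would, in place of code of your own. Each camera call takes 0.05 s, during which the arm holds its last target.

## Task

The rotor stand's flange still has one open screw hole. Take the automatic punch from the tool block, seat its nose squarely in that hole's countersink and press it straight down until its spring trips with a snap, but do not ram it on against its stop, do not set it off anywhere else and do not push the stand out of place; then stand the punch back in its free hole in the tool block, all the way down. Leave everything else as it is.

Things in the scene. Friction and masses are not known exactly. Their poses are not given: they have to be found in the camera images.
- punch_grip (a point): Automatic centre punch, all steel, standing upright in one of the tool block's three holes (which one varies): knurled round barrel 15 mm thick, 100 mm long with its ribbed 16 mm cap, 0.16 kg. This point: on the barrel's axis, 62 mm above its lower end, 38 mm below the top; z up along the punch. In the block it is 34 mm above the block's top.
- punch_collar (a point): Centre of the barrel's lower end, where the nose comes out, 62 mm below punch_grip. The nose, 10 mm thick, is a screwed-in point that stands 12.5 to 23.5 mm out of the barrel (differs each time, does not change in use); its end is a 90 degree cone cut off 3 mm wide at the tip.
- punch_nose (a joint): Nose pushed into the barrel, m: 0 out, 0.0072 hard stop. It gives from about 6.5 N; the load climbs to about 10 N in the first 5 mm, there the spring trips: by 6.5 mm the load has dropped to about 4 N and stays so up to the stop. Counts as tripped beyond 6 mm. It springs out and resets itself when lifted.
- stand_hole (a point): The stand's open screw hole: centre of its mouth, level with the flange's upper face; z up. 6 mm bore with a 90 degree countersink, 12 mm wide and 3 mm deep, in a flange 6 mm thick. Seated in it, the punch's tip lies 4.5 mm straight below this point.
- stand: Rotor stand, loose on rubber feet, 2.4 kg: white board 190 (x) x 160 mm, top 26 mm above the bench; on it a square aluminium flange 110 x 110 x 6 mm with a round steel spigot in the middle, 42 mm wide, top 82 mm above the bench. Four corner holes 40 mm either way from the middle: three with flush dark screws, that at (+40, +40) mm open. Origin: middle of underside. Any yaw.
- block: Wooden tool block, fixed, 60 (x) x 190 (y) x 60 mm high. Three upright holes in a row along its y at -60, 0, +60 mm: 16.5 mm wide, 28 mm deep down to a ledge that carries the punch's barrel, with a pocket below for the nose. Pen and screwdriver stand in the other two. Origin: middle of underside.
- rotor: black centrifuge rotor with eight white tube sleeves, 170 mm across, 84 mm high, standing on the bench; bystander. Origin: its underside's centre.
- nut: knurled aluminium hold-down nut, 40 mm across, 26 mm high; bystander. Origin: its underside's centre.
- dish: small steel dish with three screws in it, 80 mm across, 18 mm high; bystander. Origin: its underside's centre.
- wrench: open-ended spanner lying on the bench, 170 mm long; bystander. Origin: its underside's centre.
- rack: white tube rack with ten capped tubes, 180 x 70 mm, 100 mm high; bystander. Origin: its underside's centre.
- bottle: white plastic bottle, 64 mm across, 160 mm high; bystander. Origin: its underside's centre.
- pen: marker pen with a clip on its cap, 15 mm thick, 103 mm long, upright in a hole of the tool block, its top 75 mm above the block's top; bystander. Origin: its underside's centre.
- driver: small screwdriver, grey fluted handle up, 15 mm thick, upright in a hole of the tool block, its top 64 mm above the block's top; bystander. Origin: its underside's centre.
- punch: The punch's barrel, the same thing as punch_grip; origin on its axis, 18 mm below punch_collar; z up along the punch.
Mind the look-alikes: they are no part of the job. Leave any orange look-alike of the block alone. Leave any blue look-alike of the stand alone.

How it is judged:
On the way, in this order (a step that is already met when the one before it is completed fails the run):
1. the punch's nose sits in the countersink, upright and on the hole's axis, the spring not yet tripped (horizontal distance between punch_collar and stand_hole below 0.002 m and angle between punch_grip's own z axis and vertical below 0.1 rad and contact force between punch and stand above 1 N and value of joint punch_nose below 0.004 m), for 0.1 s.
2. pressed straight down there, the spring trips (horizontal distance between punch_collar and stand_hole below 0.002 m and angle between punch_grip's own z axis and vertical below 0.1 rad and contact force between punch and stand above 1 N and value of joint punch_nose above 0.006 m), for 0.04 s.
At the end, for the whole second after the job is handed in: The punch stands upright (within 0.1 rad) in a hole of the tool block, down on its ledge to within 4 mm, nose fully out, at rest and released; the stand is within 8 mm of where it was (x of punch_collar in the frame of block between -0.006 and 0.006 m and y of punch_collar in the frame of block between -0.068 and 0.068 m and z of punch_grip in the frame of block below 0.098 m and angle between punch_grip's own z axis and vertical below 0.1 rad and value of joint punch_nose below 0.001 m and linear speed of punch below 0.01 m/s and distance of stand from where it was at the start of the episode below 0.008 m); the robot touches nothing.
It fails at once if the punch presses or side-loads the stand with more than 15 N (contact force between punch and stand above 15 N).
It fails at once if the punch is set off anywhere but in the open hole (value of joint punch_nose above 0.006 m and horizontal distance between punch_collar and stand_hole above 0.006 m).
It fails at once if the stand is pushed more than 8 mm out of place (distance of stand from where it was at the start of the episode above 0.008 m).
It fails at once if the pen or the screwdriver is pulled up or knocked over (distance of any of pen, driver from where it was at the start of the episode above 0.015 m).
It fails at once if a bystander is pushed more than 20 mm (distance of any of rotor, nut, dish, wrench, rack, bottle from where it was at the start of the episode above 0.02 m).
It also fails if it takes over 67 s, if anything falls off the work surface, if the arm or the gripper's body presses on something with over 40 N, if the wrist force passes 120 N, or if a joint passes its speed limit or range.

## Working session

There is one attempt and no reset: what is moved stays moved. The work goes in short steps, Python scripts to look and compute and a tool call to move; the robot and the scene stay as the last step left them, time stands still between calls to the robot, and variables do not carry over. Pictures are saved under pics/ and viewed, and the job is handed in when it is done.

Besides the shell and the picture viewer there is one more tool, called after "Request:" as name(argument=value, ...), one argument or row to a line, values as JSON. drive_tool: Moves the arm, as the interface text tells. Its arguments: {"type":"object","properties":{"targets":{"type":"array"},"squeeze":{"type":"number"}},"required":["targets"]}

```bash
mkdir -p pics; ls
python3 - <<'E'
from rig import get_state,capture
import cv2,numpy as np
s=get_state();print(s)
for n in ["side","top","wrist"]:
    c=capture(n);cv2.imwrite(f"pics/{n}0.png",c["image"][...,::-1]);np.savez(f"pics/{n}0.npz",**c)
    print(n,{k:np.round(v,4).tolist() for k,v in c.items() if k!="image"})
E
```

```text
pics
{'time': 0.0, 'qpos': array([ 1.57361184e+00,  3.85550112e-01,  6.62535332e-03, -4.84701049e-04,
       -1.19400732e+00, -2.58633744e-01]), 'joint_vel': array([ 0.00034614, -0.00166213, -0.00097122, -0.00066687,  0.00110494,
        0.000444  ]), 'joint_torque': array([ 3.14760082e-04, -3.90665352e+01,  1.87407929e+01,  4.21967581e+00,
        1.09537400e-02, -1.99088918e-04]), 'position': array([0.15796168, 0.60408405, 0.22146544]), 'tcp_rot': array([[-4.44684795e-04, -2.53209613e-01, -9.67411337e-01],
       [-2.13696695e-03, -9.67408983e-01,  2.53209979e-01],
       [-9.99997618e-01,  2.17992468e-03, -1.10908509e-04]]), 'ft_force': array([0.21391632, 0.09876745, 0.63700471]), 'torque': array([-0.02030569,  0.0135868 ,  0.00730284]), 'gripper_width': 0.08700074470806303}
side {'K': [[393.5303, 0.0, 259.4001], [0.0, 393.5303, 193.989], [0.0, 0.0, 1.0]], 'rvec': [0.3297, -2.828, 1.0896], 'tvec': [0.5452, 0.1801, 1.2047]}
top {'K': [[420.4358, 0.0, 246.6158], [0.0, 420.4358, 187.2666], [0.0, 0.0, 1.0]], 'rvec': [2.1259, -2.0874, 0.2316], 'tvec': [-0.0634, 0.5598, 1.3101]}
wrist {'K': [[266.3166, 0.0, 258.1304], [0.0, 266.3166, 196.9147], [0.0, 0.0, 1.0]], 'T_tool_cam': [[0.0002, -0.27, 0.9629, -0.1635], [1.0, 0.0007, -0.0, -0.0], [-0.0006, 0.9629, 0.27, -0.0748], [0.0, 0.0, 0.0, 1.0]]}
```

View pics/side0.png

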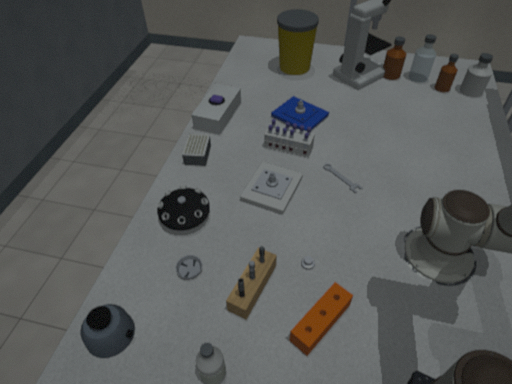

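View pics/top0.png

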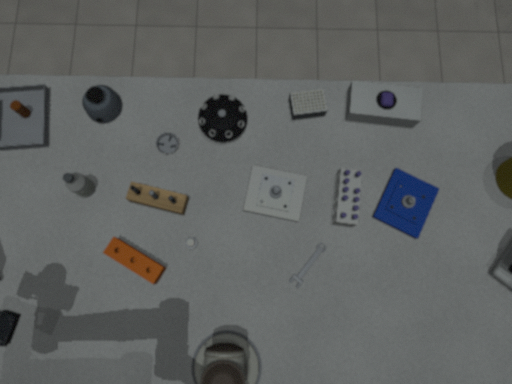

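View pics/wrist0.png

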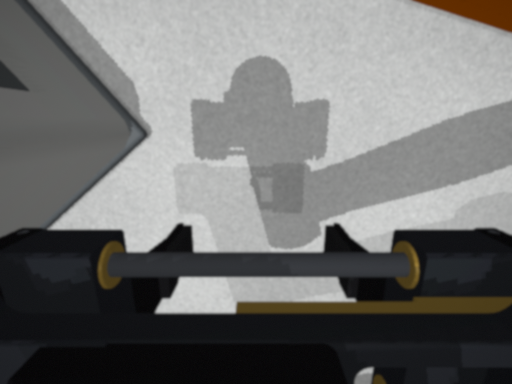

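The side view shows the wooden block at (252,282), the white stand at (272,187), the orange look-alike at (322,317) and the blue one at (299,112). In the top view they are at (157,197), (276,192), (135,260) and (406,203). I'll zoom in next and cast rays.

```bash
cat > h.py <<'E'
import numpy as np,cv2
from rig import get_state,capture
def snap(n,tag):
    s=get_state();c=capture(n);cv2.imwrite(f"pics/{tag}.png",c["image"][...,::-1]);np.savez(f"pics/{tag}.npz",pos=s["position"],rot=s["tcp_rot"],**c);return load(tag)
def load(tag): return dict(np.load(f"pics/{tag}.npz"))
def pose(c):  # R_wc, cam center
    if "rvec" in c:
        R=cv2.Rodrigues(c["rvec"])[0].T; return R,-R@c["tvec"].ravel()
    T=np.eye(4);T[:3,:3]=c["rot"];T[:3,3]=c["pos"];M=T@c["T_tool_cam"];return M[:3,:3],M[:3,3]
def onplane(c,uv,z):
    R,o=pose(c);d=R@np.linalg.inv(c["K"])@np.array([*uv,1.]);return o+d*(z-o[2])/d[2]
def proj(c,p):
    R,o=pose(c);q=c["K"]@(R.T@(np.asarray(p)-o));return q[:2]/q[2]
def crop(tag,box,f,out):
    im=cv2.imread(f"pics/{tag}.png");x0,y0,x1,y1=box
    cv2.imwrite(f"pics/{out}.png",cv2.resize(im[y0:y1,x0:x1],None,fx=f,fy=f,interpolation=cv2.INTER_CUBIC))
E
python3 - <<'E'
from h import *
crop("top0",(120,170,200,225),8,"c1");crop("top0",(236,156,316,226),8,"c2");crop("side0",(215,235,290,325),6,"c3")
c=load("top0")
for n,uv,z in [("stand tl",(252,166),.026),("spigot",(276,191),.082),("blk",(157,197),.06),("rotor",(222,118),.08)]: print(n,onplane(c,uv,z).round(3))
E
```

```text
stand tl [ 0.643 -0.07   0.026]
spigot [ 0.546 -0.148  0.082]
blk [0.523 0.237 0.06 ]
rotor [0.792 0.033 0.08 ]
```

View pics/c1.png

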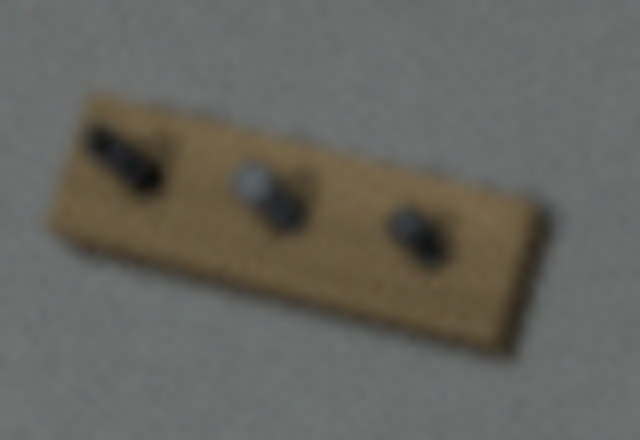

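View pics/c2.png

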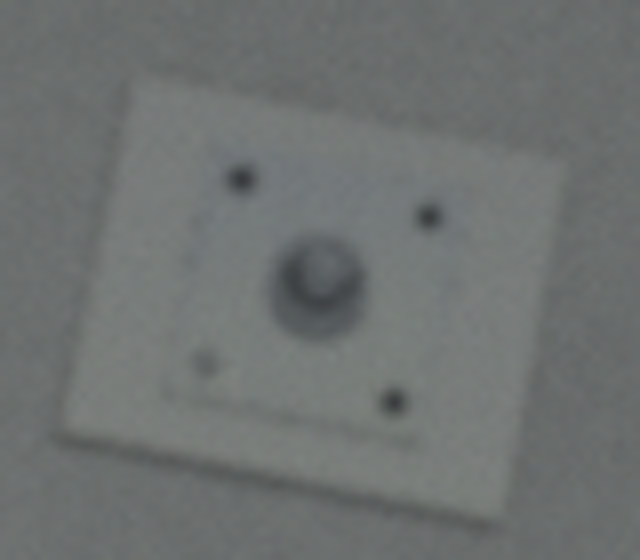

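View pics/c3.png

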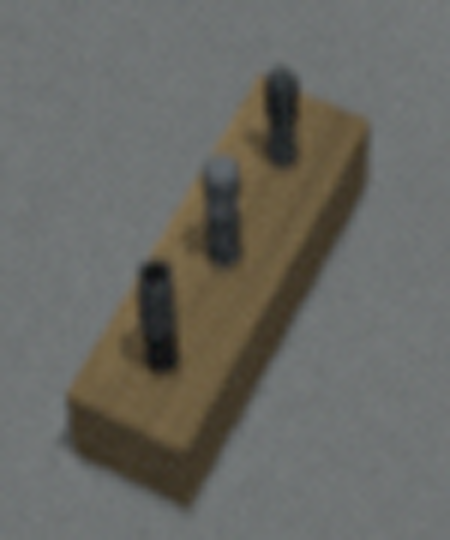

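```bash
cat >> h.py <<'E'
def plan(start_p,start_R,goal_p,yaw_turn,n):
    """world yaw turn spread over n rows; straight line; tool down assumed. prints rows"""
    R=start_R.copy();dp=(np.asarray(goal_p)-start_p)/n;a=-yaw_turn/n
    for i in range(n):
        print(np.r_[R.T@dp,a,0,0].round(4).tolist()); R=R@cv2.Rodrigues(np.array([a,0,0.]))[0]
E
python3 - <<'E'
from h import *
c=load("top0")
f=lambda x,y:(120+x/8-.44,170+y/8-.44)
P=[onplane(c,f(*q),.06) for q in [(92,95),(545,200),(505,352),(55,228)]]
for p in P: print(p.round(4))
for q in [(150,185),(290,222),(435,262)]: print("base",onplane(c,f(*q),.06).round(4))
g=lambda x,y:(236+x/8-.44,156+y/8-.44)
for q in [(240,179),(430,216),(394,402),(205,362)]: print("hole",onplane(c,g(*q),.032).round(4))
print(np.mean(P,0))
d=P[1]-P[0];print(np.degrees(np.arctan2(d[1],d[0])),np.linalg.norm(d),np.linalg.norm(P[2]-P[1]))
d=P[2]-P[3];print(np.degrees(np.arctan2(d[1],d[0])))
E
```

```text
[0.5737 0.3252 0.06  ]
[0.5333 0.1379 0.06  ]
[0.4707 0.151  0.06  ]
[0.5181 0.3359 0.06  ]
base [0.5366 0.2988 0.06  ]
base [0.5223 0.2409 0.06  ]
base [0.5069 0.1812 0.06  ]
hole [ 0.6006 -0.116   0.032 ]
hole [ 0.5861 -0.1956  0.032 ]
hole [ 0.507  -0.1804  0.032 ]
hole [ 0.5224 -0.1022  0.032 ]
[0.52393639 0.23753635 0.06      ]
-102.15889294206656 0.19160503284653171 0.06400761780108742
-104.37540321274044
```

Run:
```python
from h import *
s=get_state()
plan(s["position"],s["tcp_rot"],(0.544,.326,.27),np.radians(-88.8),10)
```

```text
[-0.0048, 0.0172, -0.0444, 0.155, 0.0, 0.0]
[-0.0048, 0.0101, -0.0465, 0.155, 0.0, 0.0]
[-0.0048, 0.0028, -0.0475, 0.155, 0.0, 0.0]
[-0.0048, -0.0046, -0.0474, 0.155, 0.0, 0.0]
[-0.0048, -0.0118, -0.0461, 0.155, 0.0, 0.0]
[-0.0048, -0.0188, -0.0437, 0.155, 0.0, 0.0]
[-0.0048, -0.0253, -0.0403, 0.155, 0.0, 0.0]
[-0.0048, -0.0312, -0.0359, 0.155, 0.0, 0.0]
[-0.0048, -0.0364, -0.0306, 0.155, 0.0, 0.0]
[-0.0048, -0.0407, -0.0247, 0.155, 0.0, 0.0]
```

Request:
drive_tool(
  targets=[
    [100,-0.0048,0.0172,-0.0444,0.155,0,0],
    [100,-0.0048,0.0101,-0.0465,0.155,0,0],
    [100,-0.0048,0.0028,-0.0475,0.155,0,0],
    [100,-0.0048,-0.0046,-0.0474,0.155,0,0],
    [100,-0.0048,-0.0118,-0.0461,0.155,0,0],
    [100,-0.0048,-0.0188,-0.0437,0.155,0,0],
    [100,-0.0048,-0.0253,-0.0403,0.155,0,0],
    [100,-0.0048,-0.0312,-0.0359,0.155,0,0],
  ],
)

```text
time: 1.15
position: [0.4678, 0.3808, 0.2608]
tcp_rot: [[-0.0, -0.998, -0.07], [-0.0, -0.07, 0.998], [-1.0, 0.0, -0.0]]
ft_force: [-0.8, -0.3, 1.0]
gripper_width: 0.087
```

Request:
drive_tool(
  targets=[
    [100,-0.0048,-0.0364,-0.0306,0.155,0,0],
    [100,-0.0048,-0.0407,-0.0247,0.155,0,0],
    [100,0,0,0,0,0,0],
    [100,0,0,0,0,0,0],
  ],
)

```text
time: 1.65
position: [0.5437, 0.3261, 0.2699]
tcp_rot: [[-0.001, -0.973, 0.233], [-0.0, 0.233, 0.973], [-1.0, 0.001, -0.001]]
ft_force: [-0.0, -0.3, 0.6]
gripper_width: 0.087
```

Run:
```python
from h import *
c=snap("wrist","w1");print(c["pos"],c["rot"].round(4))
for y in(-.06,0,.06): print(proj(c,[0.523+y*.233,.239+y*.972,.132]).round(0))
```

```text
[0.54373073 0.32613145 0.26992822] [[-1.100e-03 -9.726e-01  2.326e-01]
 [-5.000e-04  2.326e-01  9.726e-01]
 [-1.000e+00  1.000e-03 -7.000e-04]]
[259.  45.]
[259. 107.]
[259. 163.]
```

View pics/w1.png

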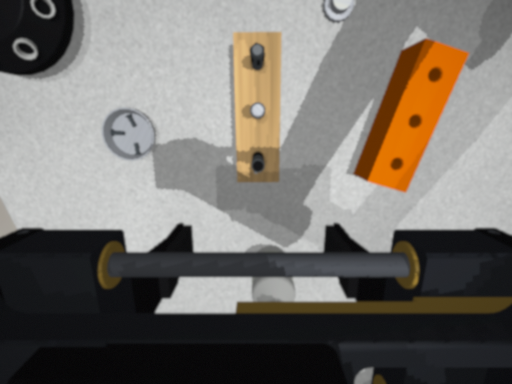

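Run:
```python
from h import *
crop("w1",(222,22,292,192),4,"c4")
crop("w1",(236,34,280,176),1,"tmp")
```

```text
(no output)
```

View pics/c4.png

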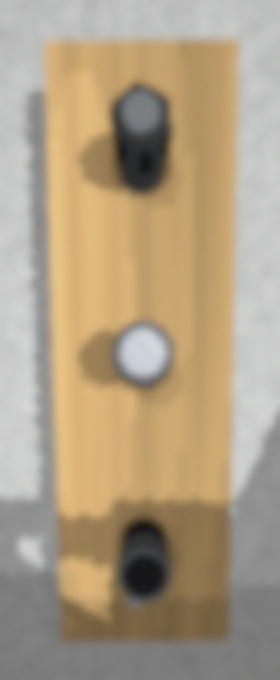

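The three candidates in the block, by wrist pixel, are:
- (257,49): grey fluted top on a dark shaft, which is the screwdriver.
- (258,110): bright steel round cap, all steel, which is the punch.
- (258,165): black with a clip, which is the pen.

The orange block at (415,120) is empty and a decoy. I choose the middle one, and the crop confirms a round, light steel cap.

Run:
```python
from h import *
c=load("w1")
im=c["image"].astype(int);sub=im[90:130,240:276].min(2)
m=(sub>150).astype(np.uint8)
n,l,st,ce=cv2.connectedComponentsWithStats(m);print(st,ce+[240,90])
P=onplane(c,(257.4,109.9),.132);print(P)
f=lambda x,y:(222+x/4-.38,22+y/4-.38)
Q=[onplane(c,f(*q),.06) for q in [(45,42),(238,42),(228,637),(62,637)]]
print(np.round(Q,4),np.mean(Q,0)); d=(Q[0]+Q[1]-Q[2]-Q[3]);print(np.degrees(np.arctan2(d[1],d[0])),np.linalg.norm(d)/2)
t=load("top0");print("top cap",onplane(t,(120+252/8,170+182/8),.132))
s=get_state();plan(s["position"],s["tcp_rot"],(P[0],P[1],.16),0,4)
```

```text
[[   0    0   36   40 1321]
 [  12   14   12   12  119]] [[257.50416351 109.50189251]
 [257.45378151 109.4789916 ]]
[0.52511169 0.24143214 0.132     ]
[[0.5328 0.1421 0.06  ]
 [0.4745 0.1559 0.06  ]
 [0.5175 0.3395 0.06  ]
 [0.5753 0.3257 0.06  ]] [0.52503463 0.24080991 0.06      ]
-103.10028999425 0.1885362591420668
top cap [0.52249049 0.23921    0.132     ]
[0.0275, -0.0005, -0.0217, 0.0, 0.0, 0.0]
[0.0275, -0.0005, -0.0217, 0.0, 0.0, 0.0]
[0.0275, -0.0005, -0.0217, 0.0, 0.0, 0.0]
[0.0275, -0.0005, -0.0217, 0.0, 0.0, 0.0]
```

Request:
drive_tool(
  targets=[
    [100,0.0275,-0.0005,-0.0217,0,0,0],
    [100,0.0275,-0.0005,-0.0217,0,0,0],
    [100,0.0275,-0.0005,-0.0217,0,0,0],
    [100,0.0275,-0.0005,-0.0217,0,0,0],
    [100,0,0,0,0,0,0],
    [100,0,0,0,0,0,0],
  ],
)

```text
time: 2.45
position: [0.5264, 0.2429, 0.1619]
tcp_rot: [[0.002, -0.973, 0.231], [0.001, 0.231, 0.973], [-1.0, -0.002, 0.002]]
ft_force: [0.5, -0.6, 0.3]
gripper_width: 0.0873
```

Run:
```python
from h import *
c=snap("wrist","w2");print(c["pos"])
print(proj(c,c["pos"]),proj(c,c["pos"]-[0,0,.028]))
crop("w2",(160,100,360,280),4,"c5")
```

```text
[0.52640291 0.24291883 0.16189732]
[259.36410124 237.48077135] [259.29600415 222.19481185]
```

View pics/c5.png

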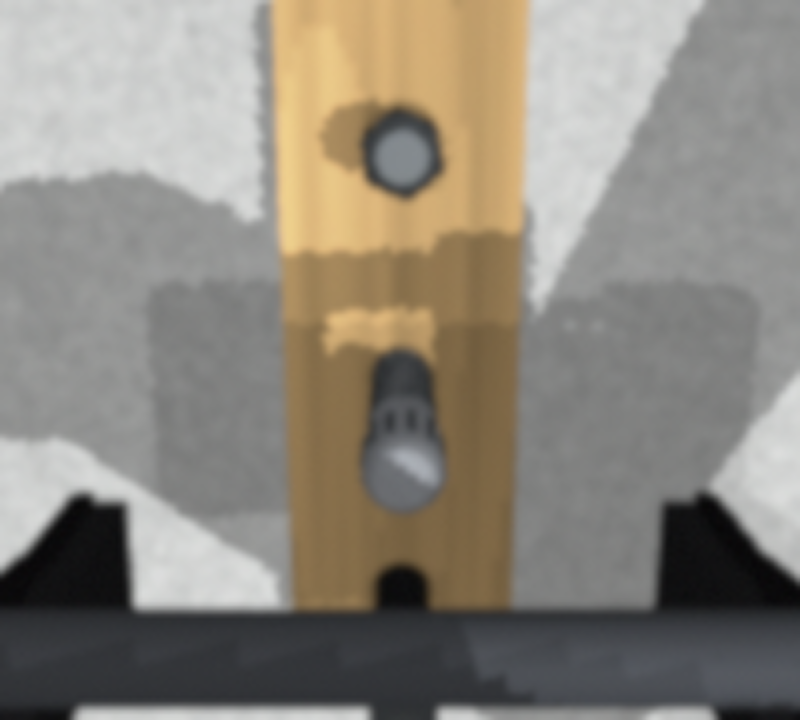

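Run:
```python
from h import *
c=load("w2");s=get_state();print(s["position"],s["tcp_rot"].round(4))
P=onplane(c,(260.4,217.1),.132);print(P, c["rot"].T@(P-c["pos"]))
P=onplane(c,(160+403/4,100+152/4),.124);print("driver",P)
```

```text
[0.52661579 0.24312755 0.16213483] [[ 0.0029 -0.9729  0.231 ]
 [ 0.0017  0.231   0.973 ]
 [-1.     -0.0024  0.0024]]
[0.52478021 0.23975052 0.132     ] [ 0.02988964  0.00090985 -0.00350752]
driver [0.51100035 0.1822284  0.124     ]
```

Request:
drive_tool(
  targets=[
    [100,0.02,0.0009,-0.0034,0,0,0],
    [100,0.03,0,0,0,0,0],
    [100,0.025,0,0,0,0,0],
    [100,0.01,0,0,0,0,0],
    [100,0,0,0,0,0,0],
    [100,0,0,0,0,0,0],
  ],
)

```text
time: 3.25
position: [0.525, 0.2391, 0.0769]
tcp_rot: [[0.002, -0.973, 0.232], [0.001, 0.232, 0.973], [-1.0, -0.002, 0.002]]
ft_force: [1.3, 1.2, -0.6]
gripper_width: 0.0873
```

Run:
```python
from h import *
c=snap("wrist","w3");print(c["pos"])
crop("w3",(160,150,360,290),4,"c6")
snap("side","s3");crop("s3",(205,215,305,325),6,"c7")
```

```text
[0.52501679 0.23913294 0.07690583]
```

View pics/c6.png

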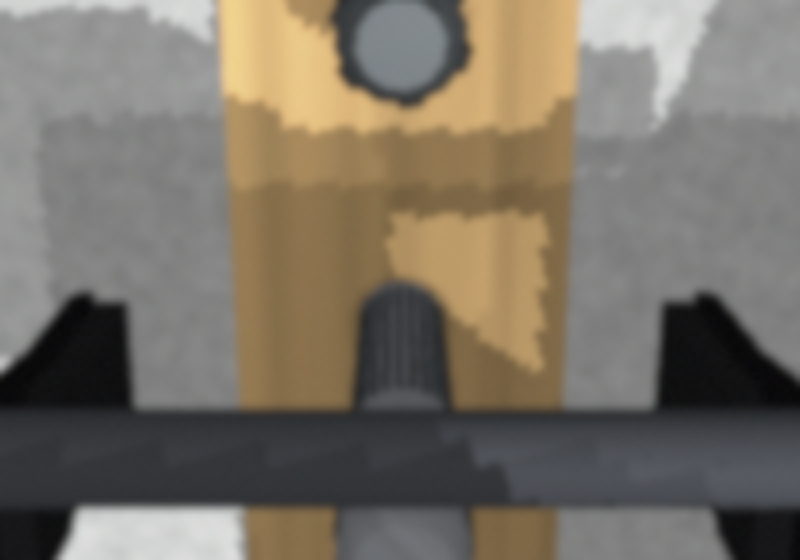

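View pics/c7.png

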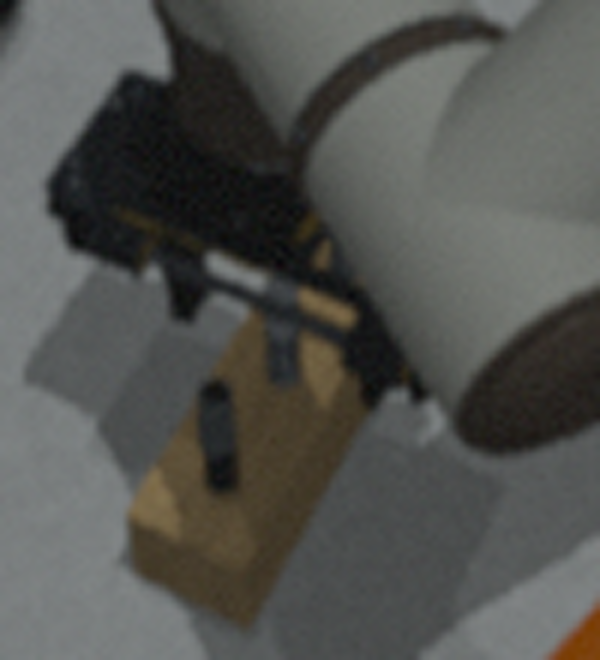

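Request:
drive_tool(
  targets=[
    [50,0,0.001,0,0,0,0],
    [0,0,0,0,0,0,0],
    [0,0,0,0,0,0,0],
    [0,0,0,0,0,0,0],
    [0,0,0,0,0,0,0],
    [0,0,0,0,0,0,0],
  ],
  squeeze=50,
)

```text
time: 4.1
position: [0.5232, 0.2385, 0.0755]
tcp_rot: [[-0.0, -0.973, 0.233], [-0.0, 0.233, 0.973], [-1.0, 0.0, -0.0]]
ft_force: [0.4, -0.7, -0.1]
gripper_width: 0.035
```

Request:
drive_tool(
  targets=[
    [0,0,0,0,0,0,0],
    [0,0,0,0,0,0,0],
    [0,0,0,0,0,0,0],
    [0,0,0,0,0,0,0],
  ],
)

```text
time: 4.6
position: [0.5233, 0.2385, 0.0756]
tcp_rot: [[0.0, -0.973, 0.233], [0.0, 0.233, 0.973], [-1.0, -0.0, 0.0]]
ft_force: [1.2, -0.6, -0.2]
gripper_width: 0.0146
```

Request:
drive_tool(
  targets=[
    [0,-0.005,0,0,0,0,0],
    [0,-0.015,0,0,0,0,0],
    [0,-0.025,0,0,0,0,0],
    [0,-0.025,0,0,0,0,0],
    [0,-0.025,0,0,0,0,0],
    [0,0,0,0,0,0,0],
    [0,0,0,0,0,0,0],
  ],
)

```text
time: 5.48
position: [0.5223, 0.2382, 0.1699]
tcp_rot: [[-0.002, -0.972, 0.233], [-0.0, 0.233, 0.972], [-1.0, 0.002, -0.001]]
ft_force: [-0.8, 0.8, -1.3]
gripper_width: 0.0146
```

Run:
```python
from h import *
c=snap("wrist","w4");print(c["pos"],get_state()["ft_force"])
crop("w4",(160,110,360,290),4,"c8")
snap("side","s4");crop("s4",(205,165,305,325),5,"c9")
g=c["pos"]+c["rot"]@[-.019,0,0]
p=c["pos"];
for h,n in [(-.019,"grip"),(.05,"collar"),(.07,"nose")]: print(n,proj(c,p+c["rot"]@[h,0,0]))
plan(c["pos"],c["rot"],(.5224+.233*.05,-.1022+.972*.05,.17),0,8)
```

```text
[0.52227698 0.23817614 0.16986104] [-0.51423659 -0.78424055 -2.34426488]
grip [259.48218353 250.75338838]
collar [259.12522518 212.84122239]
nose [259.05797339 205.69848113]
[-0.0, -0.0099, -0.0351, 0.0, 0.0, 0.0]
[-0.0, -0.0099, -0.0351, 0.0, 0.0, 0.0]
[-0.0, -0.0099, -0.0351, 0.0, 0.0, 0.0]
[-0.0, -0.0099, -0.0351, 0.0, 0.0, 0.0]
[-0.0, -0.0099, -0.0351, 0.0, 0.0, 0.0]
[-0.0, -0.0099, -0.0351, 0.0, 0.0, 0.0]
[-0.0, -0.0099, -0.0351, 0.0, 0.0, 0.0]
[-0.0, -0.0099, -0.0351, 0.0, 0.0, 0.0]
```

View pics/c8.png

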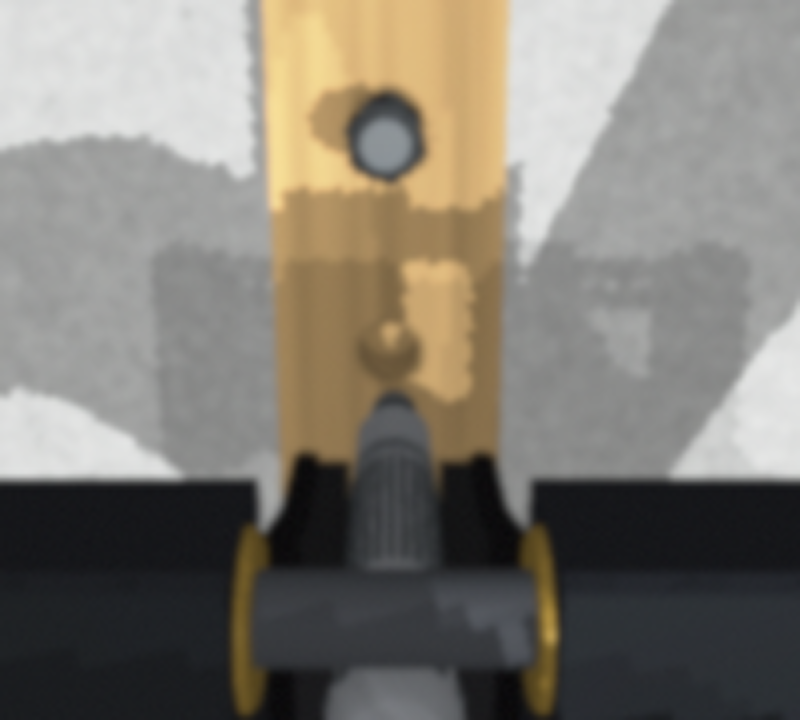

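View pics/c9.png

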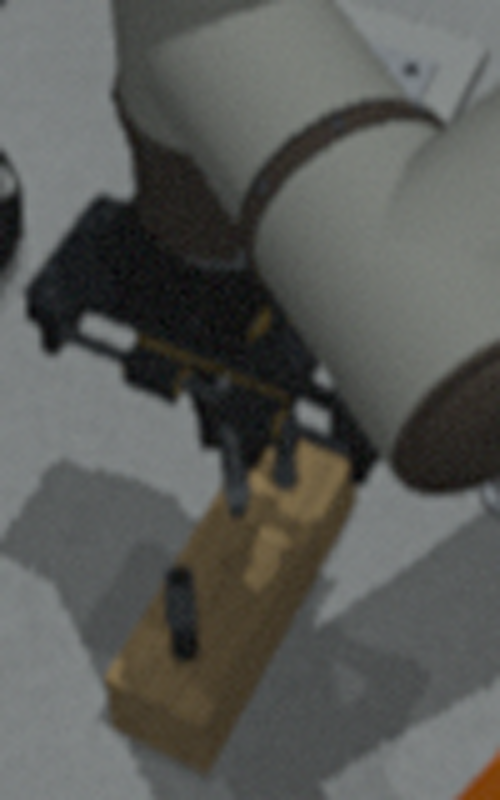

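Request:
drive_tool(
  targets=[
    [0,-0.03,0,0,0,0,0],
    [0,-0.02,-0.009,-0.032,0,0,0],
    [0,0,-0.0099,-0.0351,0,0,0],
    [0,0,-0.0099,-0.0351,0,0,0],
    [0,0,-0.0099,-0.0351,0,0,0],
    [0,0,-0.0099,-0.0351,0,0,0],
    [0,0,-0.0099,-0.0351,0,0,0],
    [0,0.02,-0.0099,-0.0351,0,0,0],
  ],
)

```text
time: 6.58
position: [0.5338, -0.0144, 0.2008]
tcp_rot: [[0.002, -0.973, 0.232], [0.0, 0.232, 0.973], [-1.0, -0.002, 0.001]]
ft_force: [0.3, -0.1, -2.4]
gripper_width: 0.0146
```

Request:
drive_tool(
  targets=[
    [0,0.03,-0.0099,-0.0351,0,0,0],
    [0,0,0,0,0,0,0],
    [0,0,0,0,0,0,0],
  ],
)

```text
time: 6.95
position: [0.5348, -0.0498, 0.1702]
tcp_rot: [[-0.001, -0.972, 0.233], [-0.0, 0.233, 0.972], [-1.0, 0.001, -0.001]]
ft_force: [0.5, -0.2, -1.6]
gripper_width: 0.0149
```

Run:
```python
from h import *
c=snap("wrist","w5");print(c["pos"],c["rot"].round(3),get_state()["ft_force"])
crop("w5",(130,60,390,260),3,"d1")
```

```text
[ 0.53479433 -0.04982171  0.17018638] [[-0.001 -0.972  0.233]
 [-0.     0.233  0.972]
 [-1.     0.001 -0.001]] [-0.72788446 -0.41293411 -1.23283953]
```

View pics/d1.png

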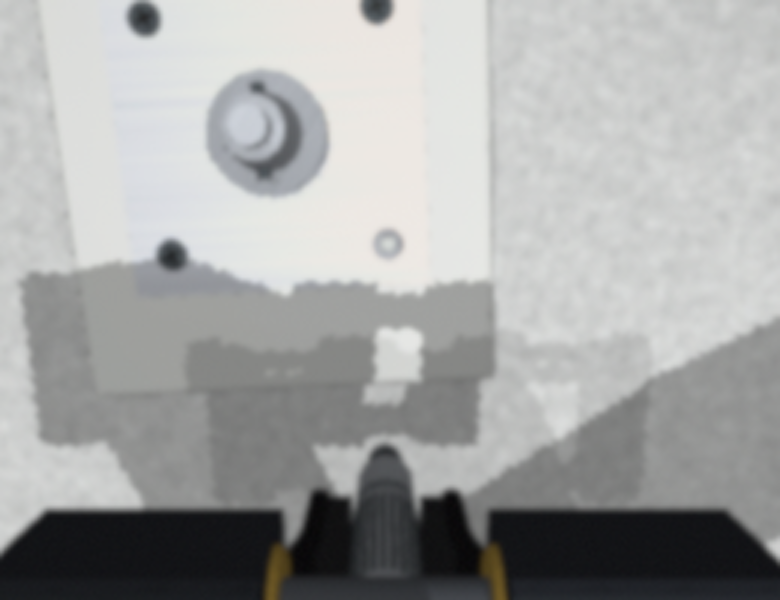

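Run:
```python
from h import *
c=load("w5");H=onplane(c,(259,140.7),.032);print(H,c["rot"].T@(H-c["pos"]))
```

```text
[ 0.52207288 -0.10244731  0.032     ] [ 1.38214974e-01  4.33728410e-05 -5.40683288e-02]
```

Request:
drive_tool(
  targets=[
    [0,0.02,0,-0.014,0,0,0],
    [0,0.02,0,-0.014,0,0,0],
    [0,0.01,0,-0.006,0,0,0],
    [0,0,0,0,0,0,0],
    [0,0,0,0,0,0,0],
  ],
)

```text
time: 7.62
position: [0.5277, -0.0823, 0.1216]
tcp_rot: [[0.002, -0.973, 0.232], [-0.0, 0.232, 0.973], [-1.0, -0.002, 0.001]]
ft_force: [0.1, -0.8, -2.4]
gripper_width: 0.0149
```

Run:
```python
from h import *
c=snap("wrist","w6");print(c["pos"],c["rot"].round(3),get_state()["ft_force"])
crop("w6",(190,140,330,240),5,"d2")
snap("side","s6");crop("s6",(230,130,330,230),6,"d3");snap("top","t6");crop("t6",(226,156,316,226),6,"d4")
```

```text
[ 0.52774628 -0.08230512  0.12155224] [[ 0.002 -0.973  0.232]
 [-0.     0.232  0.973]
 [-1.    -0.002  0.001]] [ 0.06707541 -0.11534612 -1.59354503]
```

View pics/d2.png

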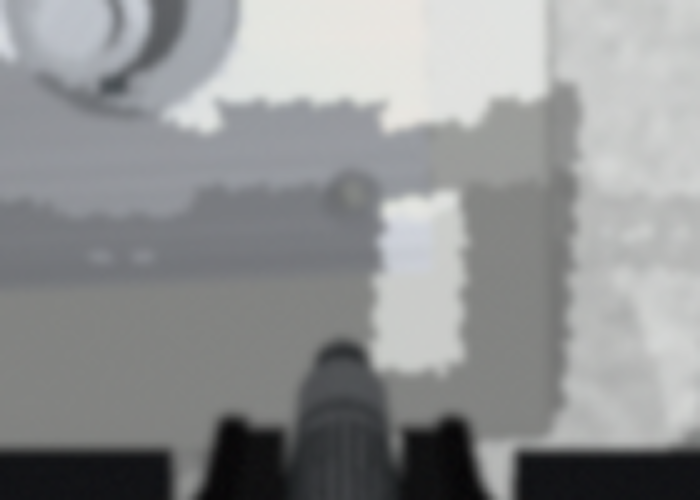

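View pics/d3.png

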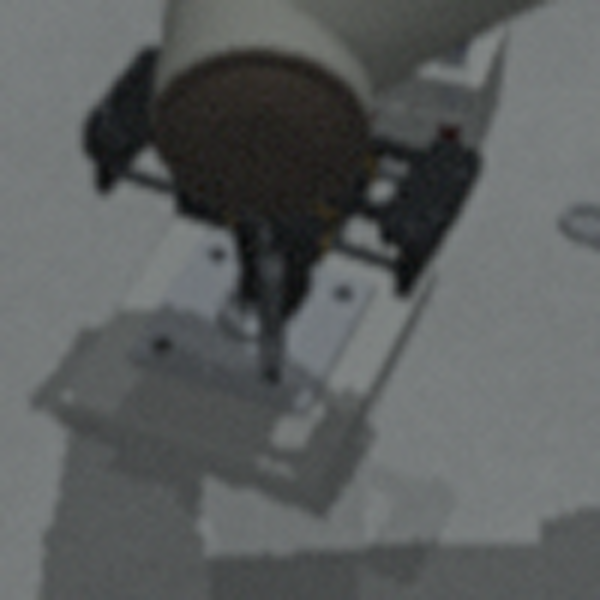

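Run:
```python
from h import *
c=load("w6");H=onplane(c,(260,178),.032);print("hole",H,c["rot"].T@(H-c["pos"]))
for x in(.055,.06,.065):
  # tip: depth x, find y,z in tool from pixel
  P=onplane(c,(258.2,209.5),c["pos"][2]-x);print(x,c["rot"].T@(P-c["pos"]))
s=load("s6");uv=(230+272/6-.4,130+380/6-.4)
Rs,os_=pose(s);R,o=pose(c)
ds=Rs@np.linalg.inv(s["K"])@[*uv,1];d=R@np.linalg.inv(c["K"])@[258.2,209.5,1]
A=np.c_[ds,-d];t=np.linalg.lstsq(A,o-os_,rcond=None)[0];p1=os_+t[0]*ds;p2=o+t[1]*d
print(p1,p2,c["rot"].T@(p2-c["pos"]))
hs=(230+305/6-.4,130+392/6-.4);print("hole side?",onplane(s,hs,.032), proj(s,H))
```

```text
hole [ 0.52196401 -0.1033963   0.032     ] [ 0.08953933  0.00092783 -0.02190259]
0.055 [ 0.05500118 -0.00079047 -0.00131338]
0.06 [ 0.06000204 -0.00079057  0.00035126]
0.065 [ 0.06500289 -0.00079067  0.0020159 ]
[ 0.52666303 -0.0805676   0.05584573] [ 0.52916278 -0.08038285  0.05610413] [ 0.06545108 -0.00079068  0.00216509]
hole side? [ 0.51073968 -0.09719244  0.032     ] [277.54759762 193.05490264]
```

View pics/d4.png

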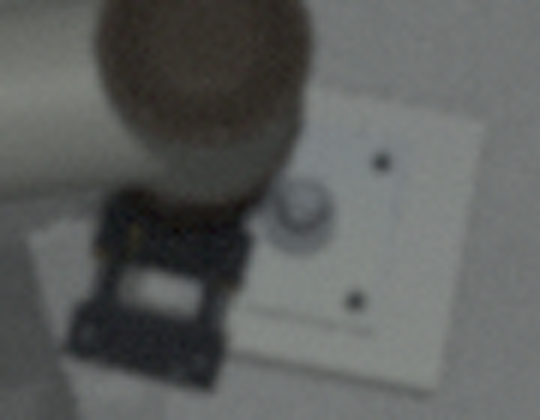

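Request:
drive_tool(
  targets=[
    [0,0.005,0.0017,-0.009,0,0,0],
    [0,0.006,0,-0.008,0,0,0],
    [0,0.005,0,0,0,0,0],
    [0,0,0,0,0,0,0],
    [0,0,0,0,0,0,0],
  ],
)

```text
time: 8.4
position: [0.5213, -0.0989, 0.1046]
tcp_rot: [[0.0, -0.973, 0.233], [-0.0, 0.233, 0.973], [-1.0, -0.0, -0.0]]
ft_force: [0.4, -0.9, -1.6]
gripper_width: 0.0146
```

Run:
```python
from h import *
c=snap("wrist","w7");print(c["pos"],c["rot"].round(3),get_state()["ft_force"])
crop("w7",(215,165,305,235),8,"d5")
```

```text
[ 0.52133432 -0.0989409   0.10457533] [[ 0.    -0.973  0.233]
 [-0.     0.233  0.973]
 [-1.    -0.    -0.   ]] [ 0.30438989  0.06517852 -1.98181009]
```

View pics/d5.png

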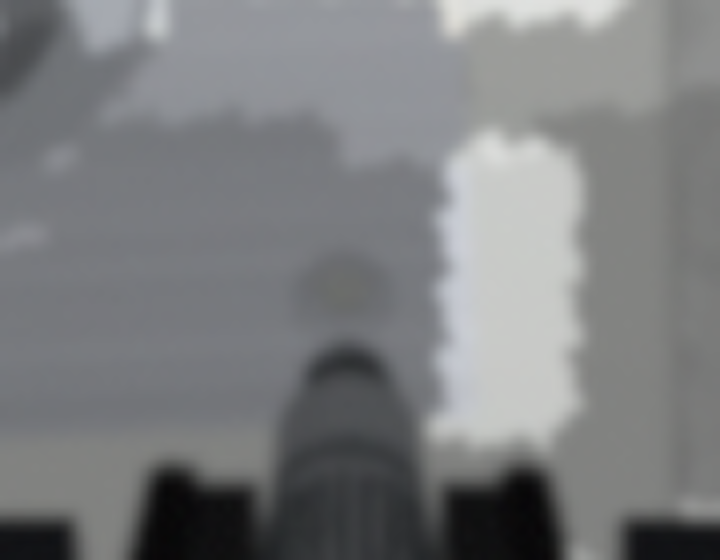

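Run:
```python
from h import *
c=load("w7");H=onplane(c,(257.4,200.6),.032);print("hole",H,c["rot"].T@(H-c["pos"]))
for x in(.056,.06,.065):
  P=onplane(c,(257.9,209.2),c["pos"][2]-x);print(x,c["rot"].T@(P-c["pos"]))
```

```text
hole [ 0.52188207 -0.10331301  0.032     ] [ 0.07257579 -0.00153379 -0.00412253]
0.056 [ 0.05600027 -0.00104834 -0.00125428]
0.06 [ 6.00002378e-02 -1.05316420e-03  7.21988015e-05]
0.065 [ 0.06500019 -0.00105919  0.0017303 ]
```

Request:
drive_tool(
  targets=[
    [0,0.003,-0.0005,-0.0045,0,0,0],
    [0,0.002,0,0,0,0,0],
    [0,0,0,0,0,0,0],
    [0,0,0,0,0,0,0],
  ],
)

```text
time: 8.95
position: [0.5206, -0.1035, 0.0996]
tcp_rot: [[0.0, -0.973, 0.233], [-0.0, 0.233, 0.973], [-1.0, -0.0, -0.0]]
ft_force: [0.3, 0.3, -2.9]
gripper_width: 0.0144
```

Run:
```python
from h import *
c=snap("wrist","w8");print(c["pos"],get_state()["ft_force"])
crop("w8",(225,175,295,225),10,"d6")
im=cv2.imread("pics/d6.png");im=cv2.convertScaleAbs(im,alpha=1.8,beta=-60);cv2.imwrite("pics/d6.png",im)
s=snap("side","s8");crop("s8",(245,160,315,220),9,"d7")
im=cv2.imread("pics/d7.png");im=cv2.convertScaleAbs(im,alpha=2.,beta=-60);cv2.imwrite("pics/d7.png",im)
```

```text
[ 0.52061263 -0.1034511   0.09957593] [ 0.81518081  0.0645526  -1.2952257 ]
```

View pics/d6.png

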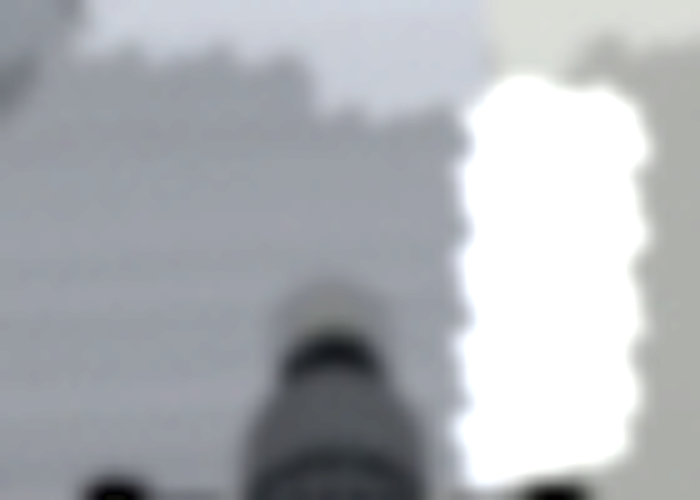

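View pics/d7.png

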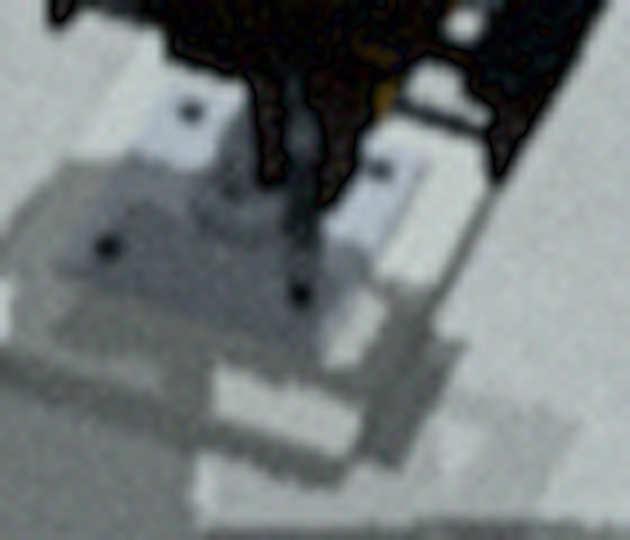

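Run:
```python
from h import *
c=load("w8")
for p in ([.52188,-.10331,.032],[.52196,-.1034,.032],[.52207,-.10245,.032]): print("proj hole",proj(c,p))
H=onplane(c,(257.4,206.8),.032);print(H,c["rot"].T@(H-c["pos"]))
for x in(.056,.06,.065): print(x,c["rot"].T@(onplane(c,(257.8,209.3),c["pos"][2]-x)-c["pos"]))
s=load("s8");f=lambda x,y:(245+x/9-.45,160+y/9-.45)
print("side tip",f(300,296));Rs,o=pose(s)
u=f(300,296)
for z in (.032,.036,.04): print(z,onplane(s,u,z), proj(s,[.5219,-.1033,.032]))
for q in [(192,110),(380,170),(107,246)]: print("screw side",onplane(s,f(*q),.032))
```

```text
proj hole [257.75793407 206.9558442 ]
proj hole [257.6495259  206.88369412]
proj hole [257.77456227 207.87582037]
[ 0.52216243 -0.10353053  0.032     ] [ 0.06757609 -0.0015184   0.0002848 ]
0.056 [ 0.05600015 -0.00113489 -0.00116285]
0.06 [ 0.06000012 -0.00114129  0.0001653 ]
0.065 [ 0.06500009 -0.0011493   0.00182548]
side tip (277.8833333333333, 192.4388888888889)
0.032 [ 0.52142936 -0.10642292  0.032     ] [277.56032807 193.07851518]
0.036 [ 0.52078847 -0.10281869  0.036     ] [277.56032807 193.07851518]
0.04 [ 0.52014757 -0.09921447  0.04      ] [277.56032807 193.07851518]
screw side [ 0.58332888 -0.19456577  0.032     ]
screw side [ 0.50456024 -0.17858265  0.032     ]
screw side [ 0.59851874 -0.11516718  0.032     ]
```

Request:
drive_tool(
  targets=[
    [0,0.003,-0.0003,0,0,0,0],
    [0,0.002,0,0,0,0,0],
    [0,0,0,0,0,0,0],
    [0,0,0,0,0,0,0],
  ],
)

```text
time: 9.55
position: [0.5209, -0.1035, 0.0945]
tcp_rot: [[-0.0, -0.973, 0.233], [-0.0, 0.233, 0.973], [-1.0, 0.0, -0.0]]
ft_force: [-0.8, -0.0, -2.4]
gripper_width: 0.0147
```

Run:
```python
from h import *
c=snap("wrist","w9");print(c["pos"],get_state()["ft_force"])
crop("w9",(225,175,295,225),10,"d8")
im=cv2.imread("pics/d8.png");im=cv2.convertScaleAbs(im,alpha=2.5,beta=-150);cv2.imwrite("pics/d8.png",im)
print("hole",proj(c,[.522,-.1034,.032]))
```

```text
[ 0.52086886 -0.10354293  0.09454106] [-0.60883763 -0.4773676  -1.3133828 ]
hole [257.8880487  208.65777845]
```

View pics/d8.png

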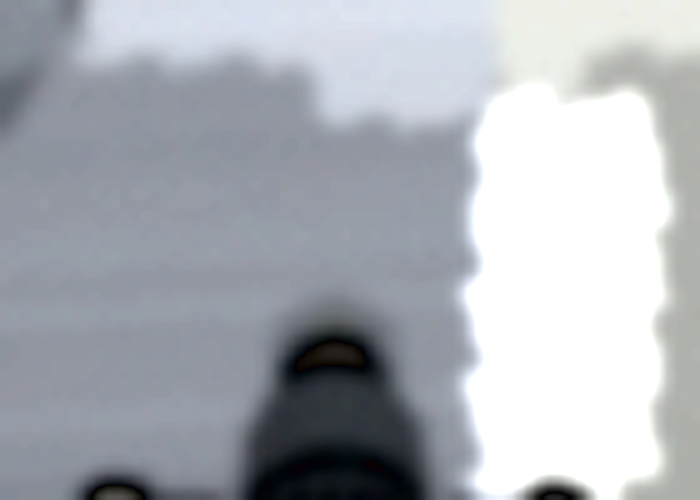

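Request:
drive_tool(
  targets=[
    [0,0.002,0,0,0,0,0],
    [0,0.002,0,0,0,0,0],
    [0,0.001,0,0,0,0,0],
    [0,0,0,0,0,0,0],
    [0,0,0,0,0,0,0],
  ],
)

```text
time: 10.22
position: [0.5213, -0.1037, 0.0906]
tcp_rot: [[0.001, -0.973, 0.232], [-0.001, 0.232, 0.973], [-1.0, -0.001, -0.0]]
ft_force: [-1.5, 0.8, 5.2]
gripper_width: 0.0149
```

Request:
drive_tool(
  targets=[
    [0,0.0005,0,0,0,0,0],
    [0,0.0005,0,0,0,0,0],
    [0,0,0,0,0,0,0],
  ],
)

```text
time: 10.6
position: [0.5213, -0.1038, 0.0897]
tcp_rot: [[0.001, -0.973, 0.232], [-0.001, 0.232, 0.973], [-1.0, -0.001, -0.0]]
ft_force: [-1.5, 0.2, 6.1]
gripper_width: 0.0146
```

Run:
```python
from h import *
c=snap("wrist","w10");print(c["pos"],get_state()["ft_force"])
crop("w10",(225,175,295,225),10,"d9")
im=cv2.imread("pics/d9.png");im=cv2.convertScaleAbs(im,alpha=2.5,beta=-150);cv2.imwrite("pics/d9.png",im)
print("hole",proj(c,[.522,-.1034,.032]))
```

```text
[ 0.52132297 -0.1037599   0.0897326 ] [-0.35967993 -0.16227993  4.96321499]
hole [258.53385218 210.50806855]
```

View pics/d9.png

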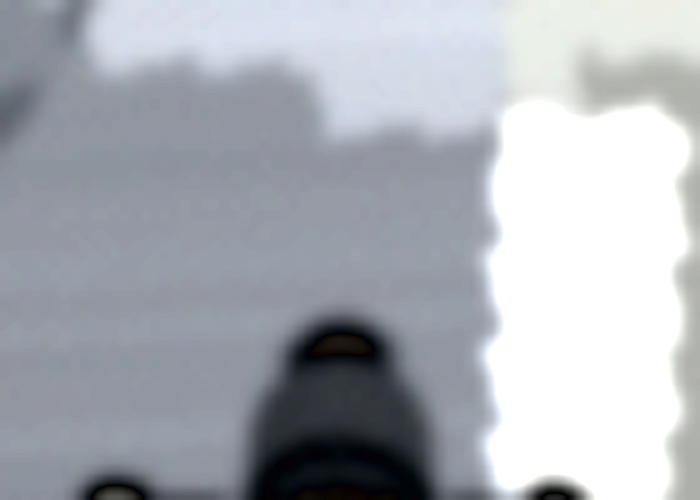

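Run:
```python
from h import *
import numpy as np
ims=[]
for t in ("w8","w10"):
    im=load(t)["image"][180:260,225:295,::-1]
    im=cv2.resize(im,None,fx=5.5,fy=7,interpolation=cv2.INTER_CUBIC)
    im=(255*(im/255.)**.5).astype(np.uint8)
    for r in range(0,80,10): cv2.putText(im,str(180+r),(0,r*7+5),0,.4,(0,0,255),1);cv2.line(im,(30,r*7),(40,r*7),(0,0,255),1)
    ims.append(im)
cv2.imwrite("pics/e1.png",np.hstack(ims))
c=load("w8")
T=lambda x,y,z:proj(c,c["pos"]+c["rot"]@[x,y,z]).round(1)
for x in (-.019,0,.02,.043): print("barrel front",x,T(x,0,-.0075),T(x,-.0075,0),T(x,.0075,0))
for x in (.046,.05,.055,.06): print("nose front",x,T(x,0,-.005),T(x,-.005,0),T(x,.005,0))
```

```text
barrel front -0.019 [259.5 239.2] [246.9 250.7] [272.  250.8]
barrel front 0 [259.4 227. ] [248.1 237.5] [270.6 237.5]
barrel front 0.02 [259.3 216.6] [249.1 226.2] [269.4 226.2]
barrel front 0.043 [259.2 206.9] [250.  215.6] [268.3 215.6]
nose front 0.046 [259.2 208.7] [253.1 214.4] [265.1 214.4]
nose front 0.05 [259.1 207.2] [253.2 212.8] [265.  212.8]
nose front 0.055 [259.1 205.4] [253.3 210.9] [264.9 210.9]
nose front 0.06 [259.1 203.7] [253.4 209.1] [264.8 209.1]
```

View pics/e1.png

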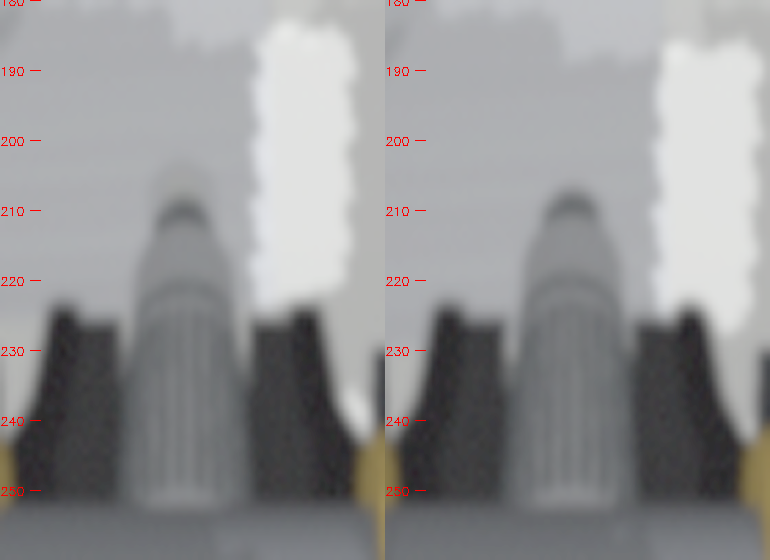

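Request:
drive_tool(
  targets=[
    [0,-0.003,0,0,0,0,0],
    [0,-0.003,0,0,0,0,0],
    [0,0,0,-0.002,0,0,0],
    [0,0,0,0,0,0,0],
    [0,0,0,0,0,0,0],
  ],
)

```text
time: 11.28
position: [0.5202, -0.1055, 0.0943]
tcp_rot: [[-0.0, -0.972, 0.233], [0.0, 0.233, 0.972], [-1.0, 0.0, -0.0]]
ft_force: [0.2, -0.6, -1.4]
gripper_width: 0.0147
```

```bash
cat >> h.py <<'E'
def grid(tag,out,box=(225,175,295,245),f=8,g=.5):
    x0,y0,x1,y1=box
    im=load(tag)["image"][y0:y1,x0:x1,::-1];im=cv2.resize(im,None,fx=f,fy=f,interpolation=cv2.INTER_CUBIC)
    im=im.astype(float);lo,hi=np.percentile(im,1),np.percentile(im,99);im=np.clip((im-lo)/(hi-lo),0,1);im=(255*im**g).astype(np.uint8)
    for r in range(y0-y0%-10 if y0%10 else y0,y1,10): cv2.putText(im,str(r),(0,int((r-y0+.5)*f)),0,.4,(0,0,255),1)
    for r in range(y0,y1):
        if r%10==0: cv2.line(im,(30,int((r-y0+.5)*f)),(40,int((r-y0+.5)*f)),(0,0,255),1)
    for q in range(x0,x1):
        if q%10==0: cv2.line(im,(int((q-x0+.5)*f),0),(int((q-x0+.5)*f),8),(0,0,255),1);cv2.putText(im,str(q),(int((q-x0+.5)*f)-10,20),0,.4,(0,0,255),1)
    cv2.imwrite(f"pics/{out}.png",im)
E
python3 - <<'E'
from h import *
c=snap("wrist","w11");print(c["pos"],get_state()["ft_force"])
grid("w11","e2",g=.7)
for p in ([.52188,-.10331,.032],[.52216,-.1035,.032]): print("hole",proj(c,p),c["rot"].T@(np.array(p)-c["pos"]))
E
```

```text
[ 0.52023847 -0.10551388  0.09427177] [-0.41335178  0.73960083 -1.58149581]
hole [257.83541296 211.01399589] [ 0.062271   -0.00111202  0.00253187]
hole [257.48122616 210.88692547] [ 0.06227086 -0.00142858  0.00241233]
```

View pics/e2.png

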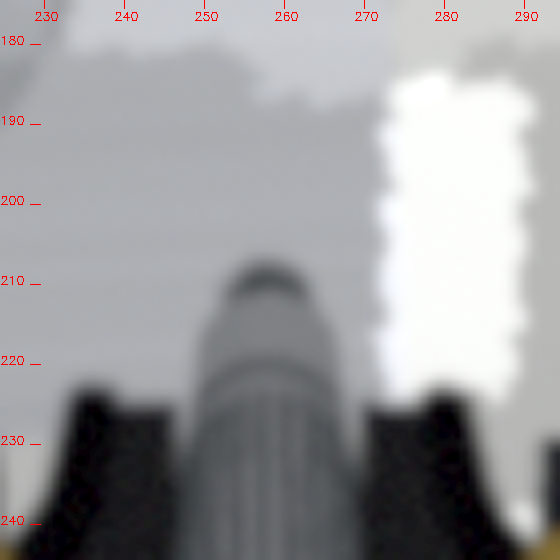

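Run:
```python
from h import *
for t in ("w4","w8","w9","w11"):
    c=load(t);im=c["image"].astype(float).mean(2)
    print(t,[int(v) for v in im[200:226,257:260].mean(1)])
c=load("w11")
# row profile widths
im=c["image"].astype(float).mean(2)
for r in range(206,232,2): print(r,[int(v) for v in im[r,244:272]])
T=lambda x,z:proj(c,c["pos"]+c["rot"]@[x,-.001,z])[1].round(1)
for z0 in (0,.002,.003,.004): print(z0,"bar",T(.0436,z0-.0075),"nose",[T(x,z0-.005) for x in(.05,.055,.06,.065)])
```

```text
w4 [83, 83, 84, 84, 86, 90, 90, 81, 70, 59, 60, 75, 89, 94, 94, 94, 94, 93, 89, 78, 71, 72, 78, 76, 72, 69]
w8 [121, 120, 117, 111, 108, 107, 104, 92, 74, 55, 48, 59, 72, 79, 81, 81, 82, 81, 78, 71, 63, 61, 66, 68, 64, 60]
w9 [123, 122, 121, 119, 115, 109, 103, 92, 74, 54, 48, 59, 72, 79, 81, 82, 82, 81, 78, 71, 63, 61, 67, 68, 64, 60]
w11 [123, 123, 123, 122, 121, 119, 112, 93, 70, 52, 50, 64, 76, 81, 81, 82, 82, 81, 78, 69, 62, 64, 68, 68, 63, 60]
206 [122, 122, 122, 122, 122, 122, 122, 122, 122, 121, 120, 117, 113, 111, 111, 113, 116, 119, 121, 123, 123, 123, 123, 123, 123, 123, 123, 127]
208 [123, 123, 123, 123, 122, 123, 123, 122, 119, 112, 101, 88, 77, 69, 68, 72, 78, 89, 101, 113, 119, 121, 121, 121, 122, 122, 123, 133]
210 [120, 121, 120, 120, 121, 120, 119, 115, 105, 90, 72, 57, 50, 49, 51, 52, 52, 56, 69, 90, 108, 117, 120, 120, 121, 121, 123, 134]
212 [121, 120, 121, 120, 121, 121, 119, 111, 96, 80, 71, 71, 72, 75, 78, 77, 74, 72, 72, 82, 99, 113, 119, 120, 121, 120, 121, 128]
214 [121, 121, 120, 121, 120, 118, 111, 101, 89, 81, 80, 81, 81, 82, 81, 82, 81, 81, 81, 83, 89, 
[... 703 characters left out ...]
2, 52, 53, 55, 57, 57, 59, 61, 55, 56, 58, 54, 53, 55, 61, 72, 86, 86, 65, 48]
228 [17, 24, 45, 66, 71, 58, 48, 47, 46, 49, 52, 55, 56, 54, 59, 60, 55, 57, 59, 52, 48, 48, 50, 61, 76, 78, 55, 27]
230 [16, 21, 37, 52, 55, 47, 45, 48, 49, 51, 51, 54, 56, 54, 58, 61, 56, 58, 59, 51, 48, 49, 46, 53, 64, 65, 49, 27]
0 bar 206.7 nose [np.float64(207.2), np.float64(205.4), np.float64(203.7), np.float64(202.1)]
0.002 bar 209.0 nose [np.float64(209.5), np.float64(207.6), np.float64(205.9), np.float64(204.2)]
0.003 bar 210.2 nose [np.float64(210.6), np.float64(208.7), np.float64(207.0), np.float64(205.3)]
0.004 bar 211.4 nose [np.float64(211.7), np.float64(209.8), np.float64(208.0), np.float64(206.3)]
```

Request:
drive_tool(
  targets=[
    [0,0.001,0,0,0,0,0],
    [0,0.001,0,0,0,0,0],
    [0,0,0,0,0,0,0],
    [0,0,0,0,0,0,0],
  ],
)

```text
time: 11.82
position: [0.5204, -0.1055, 0.0926]
tcp_rot: [[0.0, -0.973, 0.233], [-0.0, 0.233, 0.973], [-1.0, -0.0, -0.0]]
ft_force: [0.4, 0.6, -2.6]
gripper_width: 0.0146
```

Request:
drive_tool(
  targets=[
    [0,0.0005,0,0,0,0,0],
    [0,0.0005,0,0,0,0,0],
    [0,0,0,0,0,0,0],
    [0,0,0,0,0,0,0],
  ],
)

```text
time: 12.32
position: [0.5204, -0.1055, 0.0916]
tcp_rot: [[0.0, -0.973, 0.233], [0.0, 0.233, 0.973], [-1.0, -0.0, 0.0]]
ft_force: [-0.3, -0.5, -1.4]
gripper_width: 0.0144
```

Request:
drive_tool(
  targets=[
    [0,0.0005,0,0,0,0,0],
    [0,0.0005,0,0,0,0,0],
    [0,0,0,0,0,0,0],
    [0,0,0,0,0,0,0],
  ],
)

```text
time: 12.82
position: [0.5207, -0.1055, 0.0911]
tcp_rot: [[0.001, -0.973, 0.233], [-0.0, 0.233, 0.973], [-1.0, -0.001, 0.0]]
ft_force: [-1.0, 0.7, 4.4]
gripper_width: 0.0147
```

Request:
drive_tool(
  targets=[
    [0,0.0005,0,0,0,0,0],
    [0,0,0,0,0,0,0],
    [0,0,0,0,0,0,0],
  ],
)

```text
time: 13.2
position: [0.5208, -0.1055, 0.0905]
tcp_rot: [[0.001, -0.973, 0.233], [-0.0, 0.233, 0.973], [-1.0, -0.001, 0.0]]
ft_force: [-1.6, 0.5, 4.2]
gripper_width: 0.0147
```

Run:
```python
from h import *
c=snap("wrist","w12");print(c["pos"],get_state()["ft_force"])
grid("w12","e3",g=.7)
for t in ("w9","w10","w11","w12"):
    im=load(t)["image"].astype(float).mean(2)
    print(t,[int(v) for v in im[203:224,257:260].mean(1)])
    print("   row210",[int(v) for v in im[210,250:268]])
print("hole",proj(c,[.52188,-.10331,.032]))
s=snap("side","s12");grid("s12","e4",box=(240,155,320,225),g=.7)
```

```text
[ 0.52076727 -0.10551564  0.09053968] [-0.96755804 -0.4268715   6.17033302]
w9 [119, 115, 109, 103, 92, 74, 54, 48, 59, 72, 79, 81, 82, 82, 81, 78, 71, 63, 61, 67, 68]
   row210 [119, 115, 104, 89, 71, 59, 53, 49, 48, 48, 51, 62, 79, 95, 108, 116, 120, 120]
w10 [121, 121, 116, 103, 81, 59, 51, 60, 73, 80, 82, 82, 82, 81, 78, 72, 64, 62, 65, 66, 61]
   row210 [120, 118, 111, 96, 76, 63, 59, 59, 61, 61, 60, 60, 64, 79, 97, 111, 119, 120]
w11 [122, 121, 119, 112, 93, 70, 52, 50, 64, 76, 81, 81, 82, 82, 81, 78, 69, 62, 64, 68, 68]
   row210 [119, 115, 105, 90, 72, 57, 50, 49, 51, 52, 52, 56, 69, 90, 108, 117, 120, 120]
w12 [123, 122, 121, 120, 112, 94, 70, 54, 55, 68, 78, 81, 81, 82, 81, 80, 74, 65, 60, 64, 67]
   row210 [121, 121, 117, 106, 89, 71, 60, 55, 54, 53, 57, 66, 80, 96, 110, 118, 120, 121]
hole [258.51158285 212.23664529]
```

View pics/e3.png

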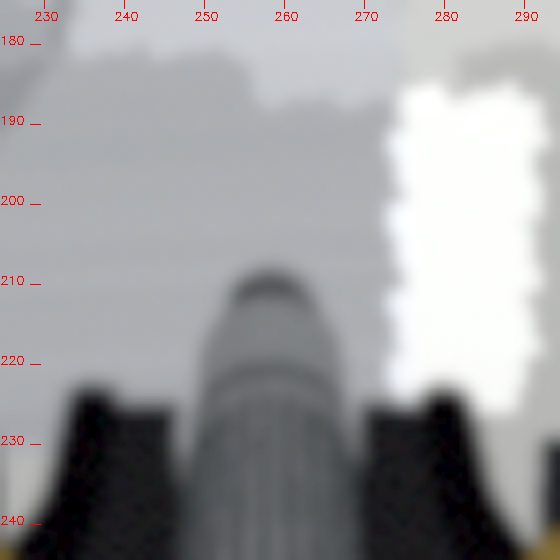

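View pics/e4.png

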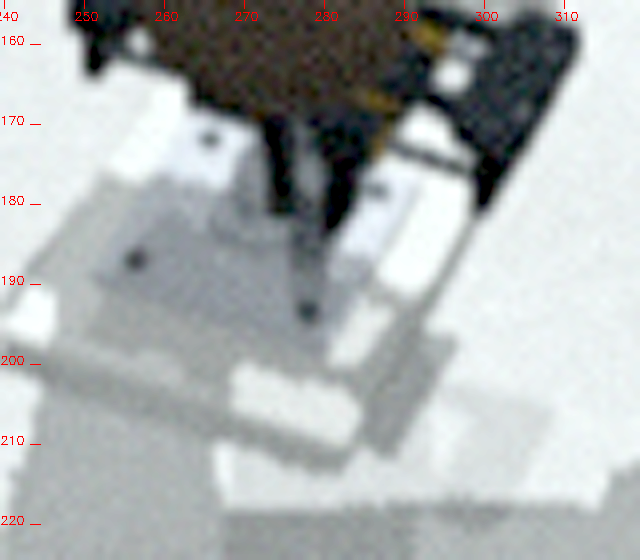

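Request:
drive_tool(
  targets=[
    [0,0,0.0004,0.0006,0,0,0],
    [0,0,0,0,0,0,0],
    [0,0.0005,0,0,0,0,0],
    [0,0.0005,0,0,0,0,0],
    [0,0.0005,0,0,0,0,0],
    [0,0.0005,0,0,0,0,0],
    [0,0,0,0,0,0,0],
  ],
)

```text
time: 14.18
position: [0.5208, -0.1049, 0.0888]
tcp_rot: [[0.002, -0.973, 0.232], [-0.0, 0.232, 0.973], [-1.0, -0.002, 0.0]]
ft_force: [-0.3, 1.3, 6.9]
gripper_width: 0.0145
```

Request:
drive_tool(
  targets=[
    [0,0.0005,0,0,0,0,0],
    [0,0.0005,0,0,0,0,0],
    [0,0.0005,0,0,0,0,0],
    [0,0,0,0,0,0,0],
  ],
)

```text
time: 14.68
position: [0.5209, -0.1049, 0.0875]
tcp_rot: [[0.002, -0.973, 0.232], [-0.0, 0.232, 0.973], [-1.0, -0.002, 0.0]]
ft_force: [-0.8, 0.3, 7.4]
gripper_width: 0.0149
```

Run:
```python
from h import *
c=snap("wrist","w13");print(c["pos"],get_state()["ft_force"],get_state()["ft_force"])
im=load("w13")["image"].astype(float).mean(2)
print([int(v) for v in im[203:224,257:260].mean(1)]);print("   row210",[int(v) for v in im[210,250:268]])
```

```text
[ 0.520883   -0.10487041  0.08745216] [-0.7409728   0.64386815  7.22214456] [-0.7409728   0.64386815  7.22214456]
[123, 122, 121, 121, 116, 102, 80, 64, 67, 76, 81, 82, 82, 82, 81, 78, 69, 62, 64, 69, 68]
   row210 [122, 122, 120, 113, 102, 87, 74, 65, 63, 65, 69, 75, 86, 100, 112, 118, 121, 122]
```

Request:
drive_tool(
  targets=[
    [0,0.0004,0,0,0,0,0],
    [0,0.0003,0,0,0,0,0],
    [0,0.0003,0,0,0,0,0],
    [0,0,0,0,0,0,0],
  ],
)

```text
time: 15.22
position: [0.5209, -0.1049, 0.0865]
tcp_rot: [[0.002, -0.973, 0.232], [-0.0, 0.232, 0.973], [-1.0, -0.002, 0.0]]
ft_force: [-1.2, 0.8, 7.4]
gripper_width: 0.0144
```

Request:
drive_tool(
  targets=[
    [0,0.0003,0,0,0,0,0],
    [0,0.0003,0,0,0,0,0],
    [0,0,0,0,0,0,0],
  ],
)

```text
time: 15.6
position: [0.5208, -0.1049, 0.0857]
tcp_rot: [[0.002, -0.973, 0.232], [-0.0, 0.232, 0.973], [-1.0, -0.002, 0.0]]
ft_force: [-1.9, 1.4, 6.8]
gripper_width: 0.0145
```

Request:
drive_tool(
  targets=[
    [0,0.0003,0,0,0,0,0],
    [0,0.0003,0,0,0,0,0],
    [0,0,0,0,0,0,0],
  ],
)

```text
time: 15.98
position: [0.5205, -0.1048, 0.0845]
tcp_rot: [[0.001, -0.973, 0.233], [-0.0, 0.233, 0.973], [-1.0, -0.001, 0.0]]
ft_force: [-0.6, 0.0, 3.9]
gripper_width: 0.0146
```

Request:
drive_tool(
  targets=[
    [0,0.0003,0,0,0,0,0],
    [0,0,0,0,0,0,0],
  ],
)

```text
time: 16.23
position: [0.5204, -0.1048, 0.0839]
tcp_rot: [[0.001, -0.973, 0.233], [0.0, 0.233, 0.973], [-1.0, -0.0, 0.0]]
ft_force: [0.5, 0.3, 3.0]
gripper_width: 0.0146
```

Run:
```python
from h import *
for i in range(4):
    c=snap("wrist","w14");print(get_state()["position"],get_state()["ft_force"])
im=load("w14")["image"].astype(float).mean(2)
print([int(v) for v in im[203:224,257:260].mean(1)])
snap("side","s14");grid("s14","e5",box=(240,155,320,225),g=.7)
```

```text
[ 0.52040155 -0.10479635  0.08393963] [1.18707542 0.15545928 2.20513452]
[ 0.52036718 -0.1047715   0.08396594] [ 0.42363148 -0.97779061  2.67074433]
[ 0.52035095 -0.10478425  0.08396143] [1.9593216  0.01193921 3.77561818]
[ 0.52034859 -0.10479112  0.08400255] [0.88544178 0.13009337 2.00295955]
[123, 123, 123, 122, 120, 118, 108, 90, 79, 80, 82, 82, 82, 82, 81, 78, 70, 64, 65, 69, 67]
```

View pics/e5.png

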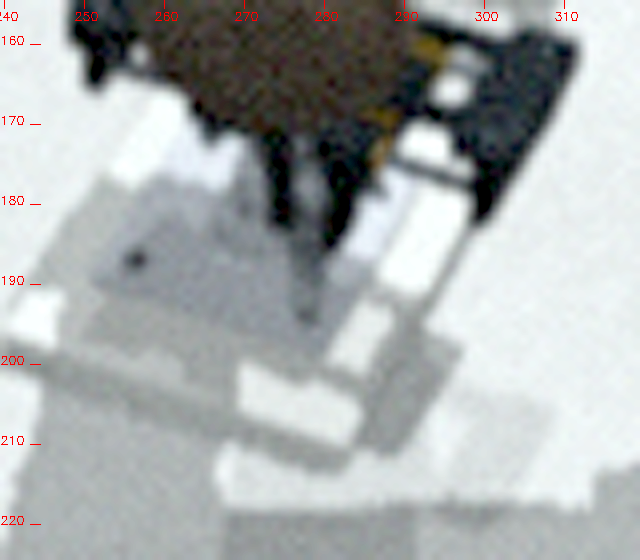

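Request:
drive_tool(
  targets=[
    [0,-0.002,0,0,0,0,0],
    [0,-0.004,0,0,0,0,0],
    [0,-0.008,0,0,0,0,0],
    [0,-0.02,0,0,0,0,0],
    [0,-0.03,0,0,0,0,0],
    [0,-0.04,0,0,0,0,0],
    [0,-0.03,0,0,0,0,0],
    [0,0,0,0,0,0,0],
  ],
)

```text
time: 17.48
position: [0.5205, -0.1047, 0.22]
tcp_rot: [[0.004, -0.972, 0.233], [0.001, 0.233, 0.972], [-1.0, -0.003, 0.001]]
ft_force: [-1.3, 0.3, -2.7]
gripper_width: 0.0146
```

Run:
```python
from h import *
c=snap("wrist","w15");print(c["pos"],get_state()["ft_force"])
for t in ("w4","w15"):
    im=load(t)["image"].astype(float).mean(2)
    print(t,[int(v) for v in im[203:224,257:260].mean(1)]);
    for r in (210,216,218,220): print("   row",r,[int(v) for v in im[r,244:272]])
plan(c["pos"],c["rot"],(.5225,.2382,.218),0,6)
crop("w15",(130,60,390,260),3,"f1")
```

```text
[ 0.52052235 -0.1047214   0.21999298] [ 0.42154786  0.19137971 -2.50651181]
w4 [84, 86, 90, 90, 81, 70, 59, 60, 75, 89, 94, 94, 94, 94, 93, 89, 78, 71, 72, 78, 76]
   row 210 [116, 115, 113, 110, 109, 108, 110, 111, 108, 96, 78, 65, 60, 60, 60, 60, 59, 62, 70, 86, 99, 105, 107, 108, 111, 115, 119, 125]
   row 216 [115, 115, 113, 110, 108, 103, 99, 93, 92, 91, 92, 93, 93, 95, 94, 94, 94, 94, 94, 94, 93, 95, 99, 104, 107, 108, 105, 104]
   row 218 [115, 115, 113, 110, 107, 100, 94, 91, 91, 91, 90, 90, 89, 89, 89, 88, 89, 90, 92, 92, 93, 92, 95, 100, 106, 107, 105, 103]
   row 220 [115, 114, 113, 110, 105, 98, 93, 88, 84, 78, 74, 72, 71, 71, 70, 71, 72, 73, 76, 81, 85, 88, 92, 99, 105, 107, 106, 104]
w15 [206, 206, 205, 194, 165, 119, 73, 54, 65, 77, 83, 84, 84, 84, 84, 80, 71, 64, 64, 70, 70]
   row 210 [204, 205, 205, 205, 205, 205, 205, 201, 187, 157, 116, 78, 59, 55, 54, 54, 59, 76, 112, 156, 188, 203, 206, 206, 206, 207, 207, 206]
   row 216 [201, 201, 200, 200, 196, 179, 148, 112, 89, 82, 82, 83, 84, 85, 85, 84, 84, 84, 84, 85, 92, 113, 145, 172, 187, 194, 194, 195]
   row 218 [185, 180, 180, 182, 173, 147, 111, 87, 82, 81, 81, 81, 81, 81, 81, 80, 81, 81, 83, 83, 83, 89, 111, 145, 172, 185, 189, 189]
   row 220 [198, 192, 188, 184, 170, 141, 103, 82, 75, 71, 67, 66, 64, 63, 64, 64, 66, 68, 69, 73, 77, 83, 103, 140, 172, 185, 185, 184]
[0.0004, 0.013, 0.0557, 0.0, 0.0, 0.0]
[0.0004, 0.013, 0.0557, 0.0, 0.0, 0.0]
[0.0004, 0.013, 0.0557, 0.0, 0.0, 0.0]
[0.0004, 0.013, 0.0557, 0.0, 0.0, 0.0]
[0.0004, 0.013, 0.0557, 0.0, 0.0, 0.0]
[0.0004, 0.013, 0.0557, 0.0, 0.0, 0.0]
```

View pics/f1.png

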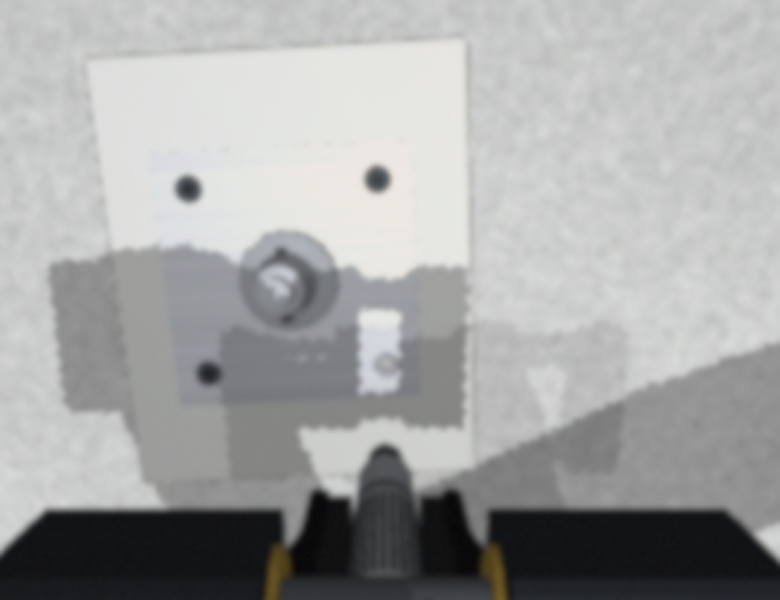

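Request:
drive_tool(
  targets=[
    [0,0,0.013,0.0557,0,0,0],
    [0,0,0.013,0.0557,0,0,0],
    [0,0,0.013,0.0557,0,0,0],
    [0,0,0.013,0.0557,0,0,0],
    [0,0,0.013,0.0557,0,0,0],
    [0,0,0.013,0.0557,0,0,0],
    [0,0.05,0,0,0,0,0],
    [0,0,0,0,0,0,0],
  ],
)

```text
time: 18.52
position: [0.5178, 0.2362, 0.1619]
tcp_rot: [[-0.013, -0.972, 0.233], [-0.008, 0.233, 0.972], [-1.0, 0.011, -0.011]]
ft_force: [-0.4, -0.4, -1.8]
gripper_width: 0.0145
```

Request:
drive_tool(
  targets=[
    [0,0,0,0,0,0,0],
  ],
)

```text
time: 18.65
position: [0.5223, 0.2377, 0.1682]
tcp_rot: [[-0.0, -0.972, 0.233], [-0.001, 0.233, 0.972], [-1.0, -0.0, -0.001]]
ft_force: [-0.2, -1.1, -1.1]
gripper_width: 0.0149
```

Run:
```python
from h import *
c=snap("wrist","w16");print(c["pos"],c["rot"].round(4))
print(load("w4")["pos"],load("w4")["rot"].round(4))
crop("w16",(160,110,360,290),4,"f2")
```

```text
[0.52234917 0.23771698 0.16818941] [[-3.000e-04 -9.725e-01  2.330e-01]
 [-1.400e-03  2.330e-01  9.725e-01]
 [-1.000e+00 -0.000e+00 -1.400e-03]]
[0.52227698 0.23817614 0.16986104] [[-1.700e-03 -9.724e-01  2.333e-01]
 [-4.000e-04  2.333e-01  9.724e-01]
 [-1.000e+00  1.600e-03 -8.000e-04]]
```

View pics/f2.png

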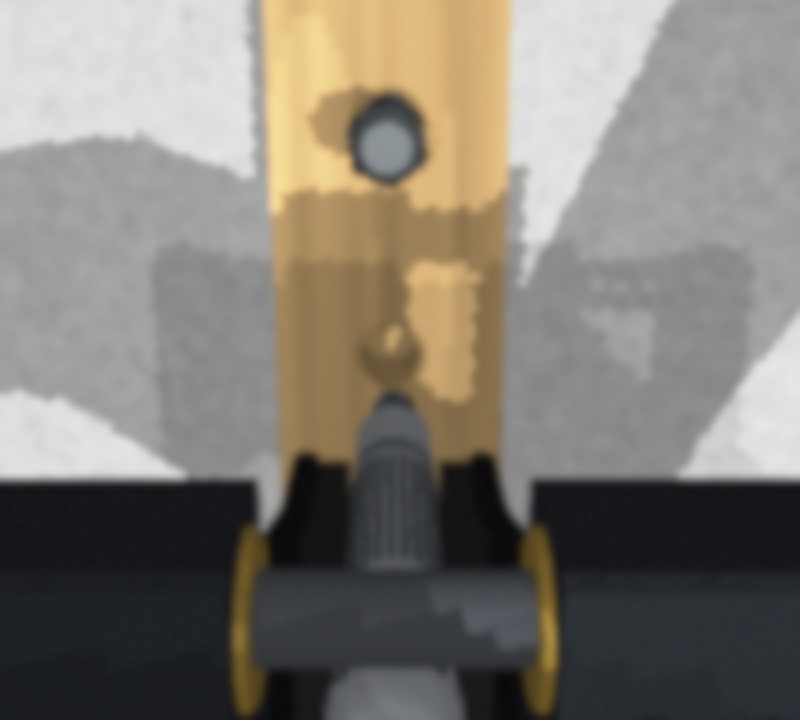

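Request:
drive_tool(
  targets=[
    [0,0,0,0,0,0,0],
    [0,0.01,0,0,0,0,0],
    [0,0.015,0,0,0,0,0],
    [0,0.01,0,0,0,0,0],
    [0,0.005,0,0,0,0,0],
    [0,0,0,0,0,0,0],
    [0,0,0,0,0,0,0],
  ],
)

```text
time: 19.58
position: [0.5224, 0.2386, 0.1284]
tcp_rot: [[0.001, -0.973, 0.233], [0.0, 0.233, 0.973], [-1.0, -0.001, 0.0]]
ft_force: [-0.6, -0.7, -2.3]
gripper_width: 0.0145
```

Run:
```python
from h import *
c=snap("wrist","w17");print(c["pos"],c["rot"].round(4),get_state()["ft_force"])
grid("w17","f3",box=(220,170,300,250),f=7,g=.6)
```

```text
[0.52238462 0.2386044  0.12836861] [[ 7.000e-04 -9.726e-01  2.326e-01]
 [ 3.000e-04  2.326e-01  9.726e-01]
 [-1.000e+00 -6.000e-04  5.000e-04]] [ 0.10600322 -0.19150473 -2.33231613]
```

View pics/f3.png

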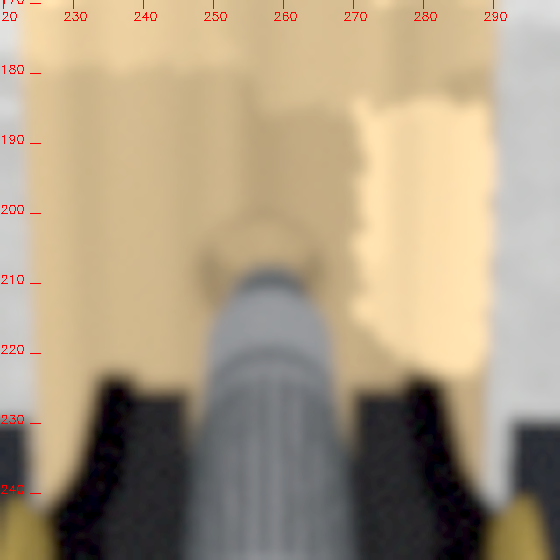

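Request:
drive_tool(
  targets=[
    [0,0.005,-0.0002,0,0,0,0],
    [0,0.008,0,0,0,0,0],
    [0,0.008,0,0,0,0,0],
    [0,0.002,0,0,0,0,0],
    [0,0,0,0,0,0,0],
  ],
)

```text
time: 20.25
position: [0.5223, 0.2383, 0.1048]
tcp_rot: [[-0.0, -0.973, 0.233], [-0.0, 0.233, 0.973], [-1.0, 0.0, -0.0]]
ft_force: [0.8, -0.2, -1.9]
gripper_width: 0.0148
```

Run:
```python
from h import *
c=snap("wrist","w18");print(c["pos"],get_state()["ft_force"])
grid("w18","f4",box=(220,180,300,250),f=8,g=.5)
```

```text
[0.52226517 0.23826598 0.10476664] [-1.27735631 -1.21380541 -2.29592694]
```

View pics/f4.png

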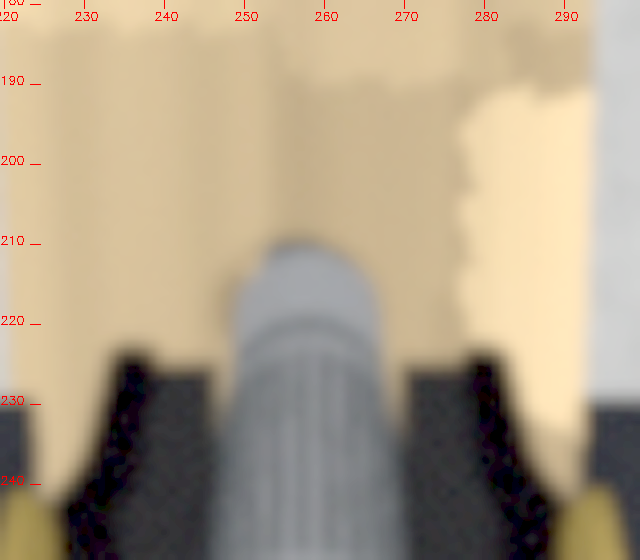

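Request:
drive_tool(
  targets=[
    [0,0,-0.0004,-0.0003,0,0,0],
    [0,0.001,0,0,0,0,0],
    [0,0.001,0,0,0,0,0],
    [0,0.001,0,0,0,0,0],
    [0,0.001,0,0,0,0,0],
    [0,0,0,0,0,0,0],
  ],
)

```text
time: 21.05
position: [0.5227, 0.238, 0.101]
tcp_rot: [[0.0, -0.973, 0.233], [0.0, 0.233, 0.973], [-1.0, -0.0, 0.0]]
ft_force: [-0.3, 0.3, -1.9]
gripper_width: 0.0146
```

No contact force, so the barrel is entering the hole. I'll keep lowering it.

Request:
drive_tool(
  targets=[
    [0,0.002,0,0,0,0,0],
    [0,0.003,0,0,0,0,0],
    [0,0.003,0,0,0,0,0],
    [0,0,0,0,0,0,0],
  ],
)

```text
time: 21.55
position: [0.5227, 0.238, 0.0927]
tcp_rot: [[-0.0, -0.973, 0.233], [-0.0, 0.233, 0.973], [-1.0, 0.0, -0.0]]
ft_force: [0.7, 0.1, -2.0]
gripper_width: 0.0148
```

Request:
drive_tool(
  targets=[
    [0,0.004,0,0,0,0,0],
    [0,0.004,0,0,0,0,0],
    [0,0.004,0,0,0,0,0],
    [0,0,0,0,0,0,0],
  ],
)

```text
time: 22.05
position: [0.5227, 0.238, 0.0806]
tcp_rot: [[-0.0, -0.973, 0.233], [-0.0, 0.233, 0.973], [-1.0, 0.0, -0.0]]
ft_force: [1.6, 1.0, -3.2]
gripper_width: 0.0145
```

Request:
drive_tool(
  targets=[
    [0,0.0015,0,0,0,0,0],
    [0,0.0015,0,0,0,0,0],
    [0,0.001,0,0,0,0,0],
    [0,0,0,0,0,0,0],
  ],
)

```text
time: 22.55
position: [0.5227, 0.238, 0.077]
tcp_rot: [[0.0, -0.973, 0.233], [0.0, 0.233, 0.973], [-1.0, -0.0, 0.0]]
ft_force: [1.0, 0.6, -1.1]
gripper_width: 0.0153
```

Request:
drive_tool(
  targets=[
    [0,0.0005,0,0,0,0,0],
    [0,0.0003,0,0,0,0,0],
    [0,0,0,0,0,0,0],
  ],
)

```text
time: 22.92
position: [0.5227, 0.238, 0.0763]
tcp_rot: [[0.0, -0.973, 0.233], [0.0, 0.233, 0.973], [-1.0, -0.0, 0.0]]
ft_force: [1.7, -0.2, -1.1]
gripper_width: 0.0147
```

Request:
drive_tool(
  targets=[
    [30,0,0,0,0,0,0],
    [60,0,0,0,0,0,0],
    [100,0,0,0,0,0,0],
    [100,0,0,0,0,0,0],
    [100,0,0,0,0,0,0],
    [100,0,0,0,0,0,0],
    [100,0,0,0,0,0,0],
  ],
)

```text
time: 23.8
position: [0.5226, 0.2379, 0.0763]
tcp_rot: [[-0.0, -0.973, 0.233], [-0.0, 0.233, 0.973], [-1.0, 0.0, -0.0]]
ft_force: [-0.0, 0.1, -0.5]
gripper_width: 0.0771
```

Request:
drive_tool(
  targets=[
    [100,0,0,0.003,0,0,0],
    [100,0,0,0,0,0,0],
    [100,0,0,0,0,0,0],
    [100,-0.02,0,0,0,0,0],
    [100,-0.03,0,0,0,0,0],
    [100,-0.035,0,0,0,0,0],
    [100,0,0,0,0,0,0],
    [100,0,0,0,0,0,0],
  ],
)

```text
time: 24.8
position: [0.5228, 0.2406, 0.1608]
tcp_rot: [[-0.001, -0.972, 0.233], [-0.0, 0.233, 0.972], [-1.0, 0.001, -0.0]]
ft_force: [-0.3, 0.1, 0.5]
gripper_width: 0.087
```

Run:
```python
from h import *
c=snap("wrist","w20");print(c["pos"],get_state()["ft_force"],get_state()["gripper_width"])
crop("w20",(160,100,360,280),4,"g1")
```

```text
[0.52277791 0.24060671 0.16078907] [-0.81918313  0.01145876 -0.24614071] 0.0869784025178349
```

View pics/g1.png

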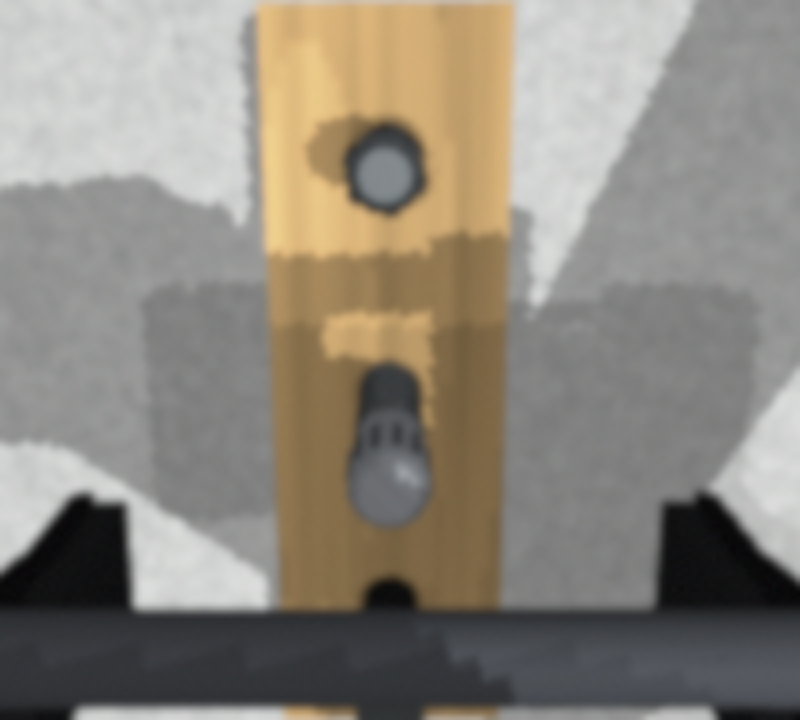

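Request:
drive_tool(
  targets=[
    [100,-0.027,0,0.021,0,0,0],
    [100,-0.027,0,0.022,0,0,0],
    [100,-0.027,0,0.022,0,0,0],
    [100,-0.028,0,0.022,0,0,0],
    [100,0,0,0,0,0,0],
    [100,0,0,0,0,0,0],
    [100,0,0,0,0,0,0],
  ],
)

```text
time: 25.72
position: [0.5429, 0.3245, 0.2686]
tcp_rot: [[-0.003, -0.972, 0.233], [-0.002, 0.233, 0.972], [-1.0, 0.002, -0.003]]
ft_force: [-0.3, -0.2, 0.4]
gripper_width: 0.0872
```

Run:
```python
from h import *
c=snap("wrist","w21");print(c["pos"],get_state()["ft_force"])
im=c["image"].astype(int)
t=snap("top","t21");s=snap("side","s21")
a=cv2.imread("pics/top0.png");b=cv2.imread("pics/t21.png");
A=cv2.resize(a[156:226,236:316],None,fx=4.5,fy=4.5);B=cv2.resize(b[156:226,236:316],None,fx=4.5,fy=4.5)
a=cv2.imread("pics/side0.png");b=cv2.imread("pics/s21.png");
C=cv2.resize(a[165:325,210:310][::],(360,576));D=cv2.resize(b[165:325,210:310],(360,576))
cv2.imwrite("pics/g2.png",np.hstack([A,B]));cv2.imwrite("pics/g3.png",np.hstack([C,D]))
# stand screws centroid compare
def dark(img):
    g=cv2.cvtColor(img,cv2.COLOR_BGR2GRAY)[160:215,255:300]
    n,l,st,ce=cv2.connectedComponentsWithStats((g<75).astype(np.uint8));return [(st[i,4],(ce[i]+[255,160]).round(1).tolist()) for i in range(1,n)]
print(dark(cv2.imread("pics/top0.png")));print(dark(cv2.imread("pics/t21.png")))
crop("w21",(222,0,292,192),3,"g4")
```

```text
[0.54292806 0.32450942 0.26857222] [ 1.00348361  0.31147182 -0.55576879]
[(np.int32(2), [265.5, 178.0]), (np.int32(2), [289.0, 182.5]), (np.int32(18), [274.7, 192.2]), (np.int32(2), [285.0, 205.5])]
[(np.int32(2), [265.5, 178.0]), (np.int32(1), [289.0, 183.0]), (np.int32(6), [273.2, 191.7]), (np.int32(1), [285.0, 206.0])]
```

View pics/g2.png

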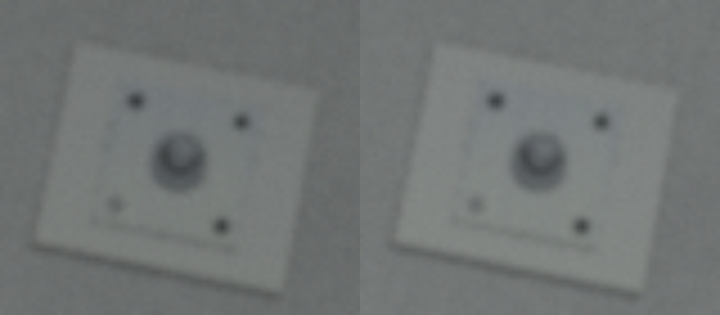

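View pics/g3.png

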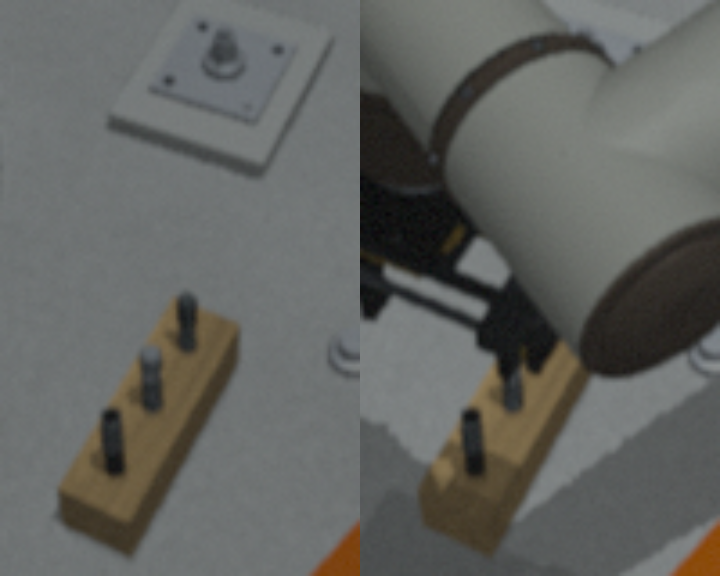

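Request:
drive_tool(
  targets=[
    [100,-0.02,0.05,0.02,0,0,0],
    [100,-0.02,0.05,0.03,0,0,0],
    [100,0,0.05,0.03,0,0,0],
    [100,0,0.03,0.03,0,0,0],
    [100,0,0,0,0,0,0],
    [100,0,0,0,0,0,0],
  ],
)

```text
time: 26.62
position: [0.3942, 0.4739, 0.31]
tcp_rot: [[-0.0, -0.973, 0.233], [-0.001, 0.233, 0.973], [-1.0, -0.0, -0.001]]
ft_force: [0.2, -0.4, -0.2]
gripper_width: 0.0872
```

Run:
```python
from h import *
s=snap("side","s22");print(get_state()["position"],get_state()["joint_vel"].round(3))
a=cv2.imread("pics/side0.png");b=cv2.imread("pics/s22.png")
C=cv2.resize(a[235:325,215:290],None,fx=5,fy=5,interpolation=2);D=cv2.resize(b[235:325,215:290],None,fx=5,fy=5,interpolation=2)
cv2.imwrite("pics/g5.png",np.hstack([C,D]))
```

```text
[0.39461009 0.47354035 0.31015094] [-0.015 -0.002  0.001  0.     0.002 -0.001]
```

View pics/g5.png

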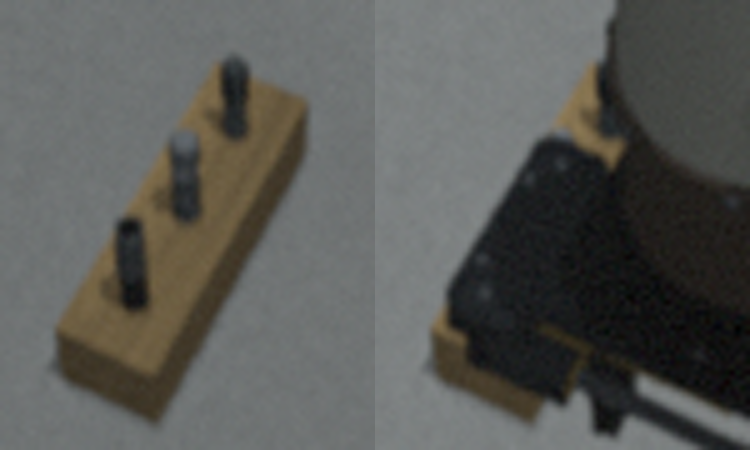

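View pics/g4.png

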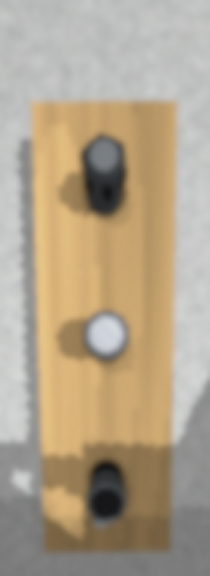

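Request:
drive_tool(
  targets=[
    [100,0,0.02,0.06,0,0,0],
    [100,0,0.03,0.06,0,0,0],
    [100,0,0.03,0.06,0,0,0],
    [100,0,0.02,0.04,0,0,0],
    [100,0,0,0,0,0,0],
    [100,0,0,0,0,0,0],
  ],
)

```text
time: 27.42
position: [0.3515, 0.7009, 0.31]
tcp_rot: [[0.0, -0.972, 0.234], [-0.001, 0.234, 0.972], [-1.0, -0.0, -0.001]]
ft_force: [0.0, -0.7, 0.7]
gripper_width: 0.087
```

Run:
```python
from h import *
s=snap("side","s23");print(get_state()["position"],get_state()["joint_vel"].round(3))
a=cv2.imread("pics/side0.png");b=cv2.imread("pics/s23.png")
C=cv2.resize(a[235:325,215:290],None,fx=5,fy=5,interpolation=2);D=cv2.resize(b[235:325,215:290],None,fx=5,fy=5,interpolation=2)
cv2.imwrite("pics/g6.png",np.hstack([C,D]))
```

```text
[0.35166932 0.70058712 0.31101674] [-0.002 -0.023  0.    -0.     0.001 -0.003]
```

View pics/g6.png

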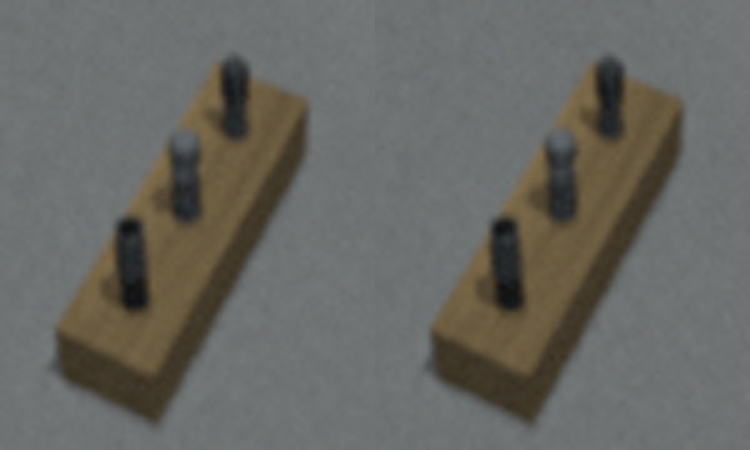

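The block looks the same as at the start, with the punch's cap at the same pixel, so it is fully down. I'm handing the job in.

```bash
python3 -c "
from rig import finish_job;print(finish_job())"
```

```text
the job is handed in; nothing more can be done
None
```

I took the punch from the block's middle hole, seated and tripped it in the stand's open hole, put it back in the same hole and handed the job in at about 27.4 s. No verdict was reported, and the sensors don't show the nose travel directly, so the trip below is inferred from the load.

- **Seating:** My first approach was a few millimetres off centre and touched the countersink's slope at about 7 N. I lifted, shifted 2 mm, went down again and trimmed by 0.6 mm. In the side view the nose then sat where the other three screws put the hole.
- **Trip:** The load rose from about 6–7 N to about 9 N, then fell to about 4.5 N and stayed there. I take that as tripped and not against the stop. The exact depth is uncertain: by load it was about 6.4 mm, but tool travel since contact came to about 7.3 mm.
- **Return:** The barrel went in without any noticeable contact force. I released it within about 1 mm of the ledge.
- **Last checks:** In the side view, the block, punch, pen and screwdriver look the same as at the start. In the top view, the stand's screws are within half a pixel of where they were. The gripper was open and clear of everything.

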